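# Clamp the channelled core bar in the setting jig

## Task

Two square aluminium bars of one size lie on the bench; one has a channel cut along one side. Roll that bar over so that its channel faces up and set it down fully in the nest of the steel jig; then turn the knurled collar round the jig's barrel until its clamp arm clicks in at the last mark, over the end of the bar, and let go. Leave the plain bar, the mould block, the tin and the screwdriver where they are.

Things in the scene. Friction and masses are not known exactly. Their poses are not given: they have to be found in the camera images.
- core: Square aluminium bar 66 mm long (x axis), 44 x 44 mm, 0.2 to 0.45 kg; origin at its centre. A channel 22 mm wide, 13 mm deep runs along its whole +z face, the other long faces are plain. Starts on a plain face, channel sideways, in one of two places (the plain bar has the other). Can be gripped end to end (66 mm) or across (44 mm). The bench is at z = 0.
- blank: Plain bar of the same size (66 x 44 x 44 mm, long axis x) and material, no channel; origin at its centre. Bystander: it must not be moved.
- jig: The fixed steel jig: base plate 190 x 94 mm, 12 mm thick, from x = -45 to +145 mm. Origin on the barrel's axis at bench level; z up, +x points to the nest. The barrel is 44 mm across below the collar; above it, it stands out 12 mm, 34 mm across (top 82 mm above the bench). White marks on the plate show the arm's three positions; a black line on the barrel's cap points at the last.
- nest (a point): Centre of the nest's floor, 12 mm above the bench, 98 mm from the barrel's axis; axes as the jig. The bar's length goes along x, either way round, its centre 22 mm above this point. End cheeks 20 mm high, 50 mm wide, 7 mm thick (3 mm play at each end) leave no room for fingers there; the sides are open but for four pads 6 mm high at x = +-21.5 to 32.5, y = +-24.5 to 30.5 mm (2.5 mm play a side).
- collar_axis (a point): Point on the barrel's and collar's vertical axis at half the collar's height, 58 mm above the bench; axes as the jig. The collar is a knurled aluminium ring 56 mm across, 24 mm high (46 to 70 mm above the bench), free to be gripped across from above clear of its arm.
- clamp_tip (a point): Middle of the end of the collar's flat clamp arm, 84 mm from the barrel's axis, 65.5 mm above the bench. The arm is 16 mm wide and 9 mm thick (61 to 70 mm above the bench) and runs radially from the collar's rim.
- collar (a joint): Turn of the collar, rad, growing clockwise from above. At 0 the arm stands 120 degrees anticlockwise of the nest's direction; at 2.094, the last mark, it points at the nest, 19 mm over the bar's end, 5 mm above a seated bar. Detents at 0, 1.047, 2.094 hold with up to about 0.25 N m and draw in from about 0.4 rad; end stops 0.12 beyond the outer ones. Starts between 0 and 1.1.
- mould: Dark steel mould block 60 x 85 x 36 mm (x, y, z), origin at the centre of its underside. Bystander.
- tin: Round steel tin, 60 mm across, 70 mm high, origin at the centre of its underside. Bystander.
- driver: Screwdriver lying along its own x, about 0.2 m long and 30 mm thick. Bystander.
Mind the look-alikes: they are no part of the job. Of the things like the jig, leave any that is yellow; of the rest the smaller one is meant.

How it is judged:
By the outcome, as a careful person would: the job done as asked, in the order asked, and still so for the second after the job is handed in, with the robot touching nothing.
It also fails if it takes over 61 s, if anything falls off the work surface, if the arm or the gripper's body presses on something with over 40 N, if the wrist force passes 120 N, or if a joint passes its speed limit or range.

## Robot

A 6-joint arm with a two-finger parallel gripper is mounted at the origin on the work surface. World frame = base frame: x ahead of the robot, y to its left, z up, the work surface at z = 0. Lengths are in m, angles in rad, forces in N, time in s.
With the tool pointing down it reaches from about 0.375 to 0.975 m from the base axis. Payload 3.8 kg.
Tool frame: the origin (TCP) lies between the finger pads; the fingertips stand 17 mm ahead of it and the grasp point (between the pads) lies 2 mm behind it; y points along the fingers, z is the direction in which the jaws open and shut, and the axes are right-handed (so a half turn about y gives the same grasp; the last joint's range is limited). The gripper opens to 85 mm and grips with 20 to 120 N. Pads are 22 mm wide; open, the fingers measure 114 mm over their backs; the gripper's body (76 mm by 85 mm) begins 54 mm behind the grasp point. The pads swing forward as they close: fully open they stand 13 mm farther back than shut.
Start: joints at [-1.211, 0.264, 1.604, -0, 1.274, -0.037], TCP at [0.261, -0.623, 0.248] pointing down, gripper open.
Joint ranges: [-2.63, 2.63], [-0.94, 2.18], [0.31, 2.57], [-1.31, 4.45], [0, 2.66], [-2.55, 2.55]. Speed limits (rad/s): [2.57, 2.57, 3.14, 3.14, 3.14, 3.14].

## Interface

Orientations are given as a rotation vector (axis times angle).
In Python, from workcell import bot, eyes, nets gives the robot as it stands. The module is installed in compiled form; this text tells all that it offers.
- The arm moves only by the tool jog_arm, never from a script. Its arguments are lists of equal length, an entry for each row: "turn": the turn, a rotation vector about the tool's x, y, z in rad, a list of three; "slide": the shift along the tool's x, y, z in mm, a list of three; "grip": the opening in per cent of the stroke, from 0 (shut) to 100 (fully open). A call has 1 to 5 rows; each row shifts and turns the commanded pose from where the row before left it, along the tool's axes as they then stand; what a row does not reach is not made up. A row lasts 1/10 s, in which the tool goes at most 50 mm and 8.59 degrees, less where a joint would pass 70% of its speed; a pose out of reach is approached as far as the arm can. A call with a gripper value outside its range is refused whole. The fingers move at their own pace and stop on an object; "newtons" is the grip in N (left out, the last holds). Time passes only in rows, so rows that do not move let the fingers close. It gives the time, the measured TCP pose, the force and the opening at its end, in the units of the state.
- bot.read_state(): the state, without advancing time (a new reading comes with each control period).
- eyes.read_camera(name): name is "scene" or "side" or "wrist"; returns a dict with "img" (480x640x3 uint8, red, green, blue), "depth" (480x640 float32, m along the optical axis (not along the pixel's ray), 0 where there is no reading), "intrinsics" (3x3 intrinsics, pixels), "position" and "rotation" of the camera in the world. Camera axes: x right, y down, z forward; pixel columns grow to the right and rows downward; lengths in m; the calibration is good to about 2 mm. A picture is of the moment at which its call begins.
- bot.finish_job(): hands the job in, once; it reports no verdict.
Trained networks look in a picture, given as the dict that the camera call returned (one of the last four; its "shot" number tells which), for a name from the list of things; names that differ only in an ending like _2 or _b are one class to them, and where a whole thing is asked for, a point or a joint stands for the part that bears it (a point fixed in the world has none). Each returns a list of dicts, best first, with "conf" (0 to 1); they miss things now and then, are a little off and sometimes report something else, mostly with a low value. They report only what shows in the picture. A call takes as long as a camera call. They do not tell look-alikes from the thing itself.
- nets.search_frame(thing, picture): "xyz" ([x, y, z] in m, in the coordinates of the camera as it stood for that picture, good to about 4 mm: the middle of the surface that is visible of it).
The state is a dict: "time": time; "q": joint angles; "joint_vel": joint speeds; "joint_torque": joint torques, N m; "tool_pos": TCP position; "tcp_rot": TCP orientation; "wrist_force": force on the tool from outside, world axes, zero at the start; "torque": the same for the moment, N m; "width": opening from 0.0 (shut) to 1.0 (fully open).
Only numpy, scipy, OpenCV 4.12 (cv2) and the standard library are available. Lean on these libraries where they do the work, as an engineer would, in place of code of your own. Each camera call takes 0.05 s, during which the arm holds its last target.

## Working session

There is one attempt and no reset: what is moved stays moved. The work goes in short steps, Python scripts to look and compute and a tool call to move; the robot and the scene stay as the last step left them, time stands still between calls to the robot, and variables do not carry over. Pictures are saved under pics/ and viewed, and the job is handed in when it is done.

Besides the shell and the picture viewer there is one more tool, called after "Emit:" as name(argument=value, ...) on one line, values as JSON. jog_arm: Moves the arm, as the interface text tells. Its arguments: {"type":"object","properties":{"turn":{"type":"array"},"slide":{"type":"array"},"grip":{"type":"array"},"newtons":{"type":"number"}},"required":["turn","slide","grip"]}

```bash
mkdir -p pics; ls
cat > h.py <<'E'
import numpy as np, cv2
from workcell import bot, eyes, nets
from scipy.spatial.transform import Rotation as R
def shot(name,fn):
    p=eyes.read_camera(name); cv2.imwrite('pics/'+fn,p['img'][:,:,::-1]); np.savez('pics/'+fn+'.npz',**{k:np.array(v) for k,v in p.items()}); return p
def w(p,xyz):
    r=np.array(p['rotation']); r=r if r.shape==(3,3) else R.from_rotvec(r).as_matrix()
    return r@np.array(xyz)+np.array(p['position'])
def px(p,u,v,d=None):
    K=np.array(p['intrinsics']); d=p['depth'][int(v),int(u)] if d is None else d
    return w(p,[(u-K[0,2])/K[0,0]*d,(v-K[1,2])/K[1,1]*d,d])
def cloud(p):
    K=np.array(p['intrinsics']);d=np.array(p['depth']);v,u=np.mgrid[:480,:640]
    r=np.array(p['rotation']); r=r if r.shape==(3,3) else R.from_rotvec(r).as_matrix()
    c=np.stack([(u-K[0,2])/K[0,0]*d,(v-K[1,2])/K[1,1]*d,d],-1)@r.T+np.array(p['position'])
    c[d==0]=np.nan; return c
def load(fn):
    z=np.load('pics/'+fn+'.npz',allow_pickle=True); return {k:z[k] for k in z.files}
E
python3 - <<'E'
from h import *
print(bot.read_state())
for n in ['scene','side']:
    p=shot(n,n+'0.png'); print(n,p['position'],p['rotation'],p['intrinsics'],p['shot'])
    for t in ['core','blank','jig','collar','clamp_tip','collar_axis','mould','tin','driver','nest']:
        try:
            for o in nets.search_frame(t,p): print(t,round(o['conf'],2),w(p,o['xyz']).round(3))
        except Exception as e: print(t,e)
E
```

```text
pics
{'time': 0.0, 'q': array([-1.21089466e+00,  2.64782489e-01,  1.60541420e+00,  2.13154383e-05,
        1.27369304e+00, -3.68949365e-02]), 'joint_vel': array([-0.0010134 , -0.0002795 ,  0.00016463,  0.00096055,  0.00020562,
        0.00046517]), 'joint_torque': array([-6.82326263e-04, -5.15110695e+01, -3.67316973e+01, -7.77972929e-06,
        1.28664108e-02, -1.77740242e-05]), 'tool_pos': array([ 0.26062167, -0.62188629,  0.24692051]), 'tcp_rot': array([-0.40317968,  2.00601674, -2.00137641]), 'wrist_force': array([-0.22333247, -0.10100938, -0.77930081]), 'torque': array([-0.00162596, -0.02680807,  0.00998608]), 'width': 1.0034550835852747}
scene [ 0.91023316 -0.59930892  1.18515007] [-2.47202014 -0.68082764  0.18941412] [[542.0135338    0.         317.1716677 ]
 [  0.         542.0135338  233.50255564]
 [  0.           0.           1.        ]] 1
core 0.65 [ 0.62  -0.133  0.045]
blank 0.87 [ 0.456 -0.221  0.044]
blank 0.22 [ 0.66  -0.243  0.07 ]
jig 0.79 [0.318 0.285 0.018]
jig 0.63 [0.773 0.33  0.012]
jig 0.55 [0.575 0.194 0.012]
collar 0.96 [0.328 0.348 0.097]
collar 0.88 [0.58
[... 747 characters left out ...]
-0.109  0.037]
blank 0.59 [ 0.445 -0.192  0.044]
jig 0.86 [0.755 0.355 0.012]
jig 0.85 [0.556 0.235 0.015]
jig 0.58 [ 0.636 -0.22   0.056]
jig 0.57 [0.283 0.328 0.017]
collar 0.97 [0.563 0.268 0.068]
collar 0.73 [0.305 0.38  0.098]
collar 0.62 [0.756 0.392 0.076]
clamp_tip 0.85 [0.757 0.395 0.073]
clamp_tip 0.72 [0.301 0.379 0.097]
clamp_tip 0.58 [0.56  0.266 0.069]
collar_axis 0.94 [0.558 0.233 0.011]
collar_axis 0.67 [0.285 0.329 0.016]
collar_axis 0.56 [0.753 0.357 0.011]
mould 0.73 [0.424 0.033 0.035]
tin 0.76 [ 0.634 -0.222  0.057]
driver 0.79 [ 0.756 -0.031  0.021]
nest 0.93 [0.556 0.232 0.012]
nest 0.83 [0.284 0.328 0.017]
nest 0.64 [ 0.604 -0.113  0.036]
nest 0.62 [0.75  0.356 0.014]
```

View pics/scene0.png

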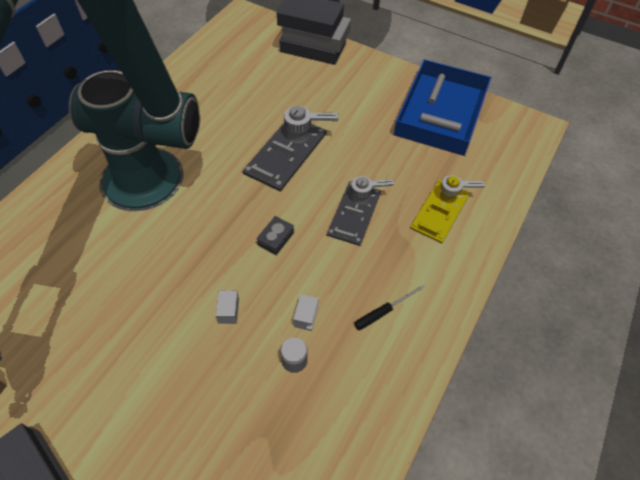

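View pics/side0.png

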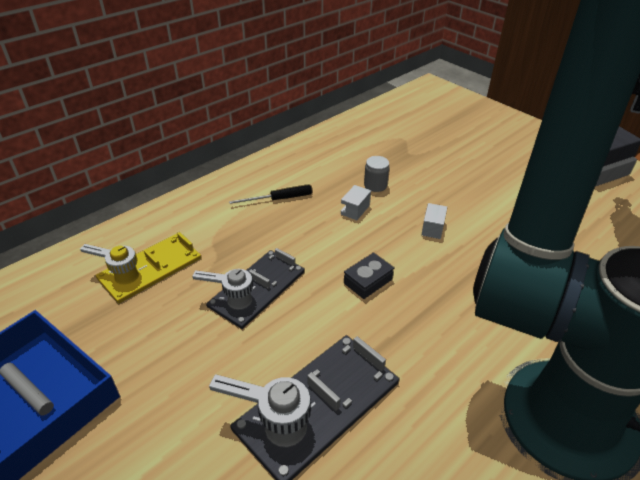

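Run:
```python
from h import *
a=load('scene0.png')['img'];b=load('side0.png')['img']
def c(i,x,y,w,h,s):return cv2.resize(i[y:y+h,x:x+w],(w*s,h*s),interpolation=cv2.INTER_NEAREST)
o=np.hstack([c(a,205,270,130,110,3),c(b,330,140,130,110,3)])
o2=np.hstack([c(a,310,160,130,90,3),c(b,190,235,130,90,3)])
cv2.imwrite('pics/z1.png',np.vstack([o,o2])[:,:,::-1])
```

```text
(no output)
```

View pics/z1.png

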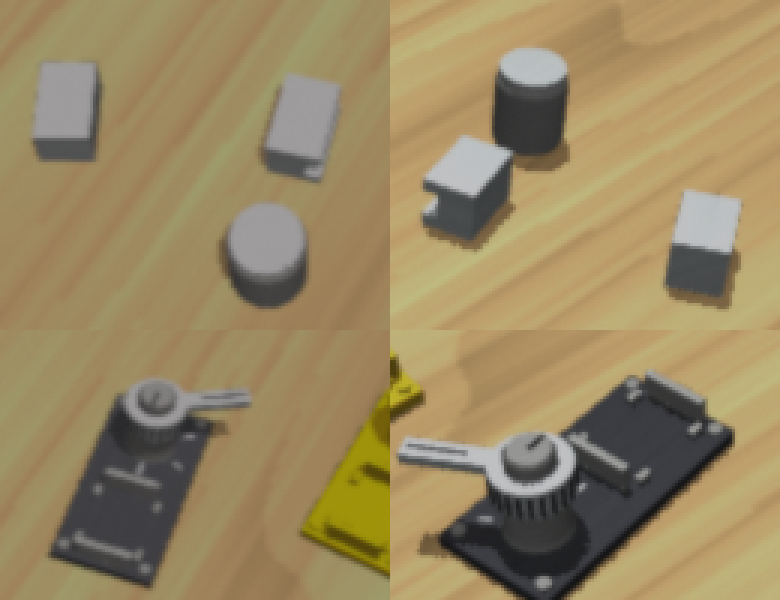

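```bash
cat >> h.py <<'E'
def rect(P):
    P=P*1000; (c,s,a)=cv2.minAreaRect(P.astype(np.float32)); 
    if s[0]<s[1]: s=(s[1],s[0]);a+=90
    a=(a+90)%180-90
    return np.round(c,1),np.round(s,1),round(a,1)
def sel(c,x,y,z,r):
    m=(np.abs(c[...,2]-z)<.004)&(np.hypot(c[...,0]-x,c[...,1]-y)<r); return c[m]
E
python3 - <<'E'
from h import *
for n in ['scene0.png','side0.png']:
    p=load(n);c=cloud(p);print(n)
    for nm,x,y,z,r in [('core',.62,-.13,.044,.06),('blank',.455,-.21,.044,.06),('mould',.43,.02,.036,.07),('tin',.65,-.23,.07,.06),('tray',.56,.21,.012,.14),('coll',.585,.255,.070,.12),('cap',.585,.255,.082,.05)]:
        P=sel(c,x,y,z,r); print(nm,len(P),rect(P[:,:2]) if len(P)>5 else '',P[:,2].mean())
E
```

```text
scene0.png
core 451 (array([ 618.7, -128.2]), array([68.5, 44.4]), -73.3) 0.04325526719065409
blank 442 (array([ 452.7, -211.9]), array([66. , 44.2]), -59.6) 0.043440670936818984
mould 558 (array([436.6,  18.9]), array([87. , 62.2]), 87.6) 0.035541843736913194
tin 449 (array([ 652.9, -236. ]), array([54.9, 53.5]), -36.9) 0.06940204879894035
tray 1267 (array([571. , 195.1]), array([191.1, 104.7]), -78.0) 0.011484486466488301
coll 248 (array([589.7, 256.4]), array([108.6,  55.9]), 23.3) 0.06927771928208405
cap 82 (array([565.1, 245.6]), array([32.1, 31. ]), 46.6) 0.08097148175512053
side0.png
core 369 (array([ 616.6, -125.9]), array([74. , 45.9]), -74.2) 0.04402713581023772
blank 391 (array([ 450.4, -208.9]), array([71.2, 43.6]), -59.6) 0.04406894140860953
mould 952 (array([434.9,  21.6]), array([88.7, 62.7]), 88.4) 0.03645519099621573
tin 240 (array([ 649.7, -232.1]), array([56.3, 51. ]), -46.8) 0.07004103975023937
tray 2353 (array([570.3, 201.4]), array([190.7,  97.3]), -79.9) 0.012480924485721882
coll 552 (array([577.4, 271.4]), array([110. ,  54.7]), 49.2) 0.07024705494062114
cap 194 (array([561.2, 249.7]), array([32.8, 31. ]), 49.6) 0.08193349322579617
```

Run:
```python
from h import *
s=bot.read_state(); print(R.from_rotvec(s['tcp_rot']).as_matrix().round(3)); 
for n,ax in [('scene0.png',(.565,.2456)),('side0.png',(.5612,.2497))]:
    p=load(n);c=cloud(p)
    P=sel(c,ax[0],ax[1],.070,.13); d=P[:,:2]-ax; r=np.hypot(*d.T); m=(r>.04)&(r<.09)
    print(np.degrees(np.arctan2(d[m,1].mean(),d[m,0].mean())),r[r<.1].max(),m.sum())
    # driver region
    m=(c[...,2]>.008)&(c[...,2]<.04)&(c[...,0]>.66)&(c[...,0]<.9)&(c[...,1]>-.15)&(c[...,1]<.1); Q=c[m];print(rect(Q[:,:2]))
    m=(np.abs(c[...,2]-.01)<.006)&(np.hypot(c[...,0]-.571,c[...,1]-.197)<.12);print(rect(c[m][:,:2]))
```

```text
[[-0.922  0.     0.386]
 [-0.386 -0.    -0.922]
 [ 0.    -1.     0.   ]]
37.075290348285726 0.08383804780413016 73
(array([781.7,  -6.4]), array([201.9,  26.9]), 63.5)
(array([567.5, 187.7]), array([220.6, 220.1]), 3.8)
37.89706869193325 0.08409061836038963 176
(array([776.7,  -2.5]), array([200.1,  26.6]), 62.4)
(array([572.9, 209.3]), array([213.5, 209.8]), 13.5)
```

Emit:
jog_arm(turn=[[0,0,0],[0,0,0],[0,0,0],[0,0,0],[0,0,0]], slide=[[-35,0,-21],[-35,0,-21],[-35,0,-21],[-35,0,-21],[-35,0,-21]], grip=[100,100,100,100,100])

```text
time: 1.6
tool_pos: [0.3824, -0.4568, 0.2484]
tcp_rot: [-0.402, 2.003, -2.004]
wrist_force: [-0.0, 0.0, -0.5]
width: 1.0
```

Emit:
jog_arm(turn=[[0,0,0],[0,0,0],[0,0,0],[0,0,0],[0,0,0]], slide=[[-35,0,-21],[-35,0,-21],[-35,0,-21],[-35,0,-21],[-35,0,-21]], grip=[100,100,100,100,100])

```text
time: 2.1
tool_pos: [0.5033, -0.2922, 0.2486]
tcp_rot: [-0.402, 2.003, -2.004]
wrist_force: [0.5, -0.4, -0.3]
width: 1.0
```

Emit:
jog_arm(turn=[[0,0.112,0],[0,0,0],[0,0,0],[0,0,0]], slide=[[-35,0,-21],[-35,0,-21],[-35,0,-21],[-30,0,-20]], grip=[100,100,100,100])

```text
time: 2.5
tool_pos: [0.6065, -0.1714, 0.2485]
tcp_rot: [-0.296, 2.068, -2.068]
wrist_force: [0.4, -0.5, -1.0]
width: 0.998
```

```bash
cat >> h.py <<'E'
def goal(pos,rot=None):
    "tool-axis slide (mm) from the measured pose to pos, and turn to rot matrix"
    s=bot.read_state(); M=R.from_rotvec(s['tcp_rot'])
    print('t',round(s['time'],2),'pos',s['tool_pos'].round(4),'F',s['wrist_force'].round(1),'wd',round(s['width'],3),'q',s['q'].round(2))
    print(M.as_matrix().round(3))
    print('slide',((M.inv().apply(np.array(pos)-s['tool_pos']))*1000).round(1), 'turn',None if rot is None else (M.inv()*R.from_matrix(rot)).as_rotvec().round(3))
def frame(z_yaw_deg,tilt_deg=0):
    "tool pose: jaw axis z at yaw, y down, then turned by tilt about tool z"
    a=np.radians(z_yaw_deg); z=np.array([np.cos(a),np.sin(a),0]); y=np.array([0,0,-1.]); x=np.cross(y,z)
    return (R.from_matrix(np.c_[x,y,z])*R.from_rotvec([0,0,np.radians(tilt_deg)])).as_matrix()
E
python3 - <<'E'
from h import *
goal([.6175,-.127,.2],frame(-73.7))
p=shot('wrist','w1.png')
c=cloud(p)
P=sel(c,.617,-.127,.044,.06);print(len(P),rect(P[:,:2]),P[:,2].mean())
E
```

```text
t 2.5 pos [ 0.6065 -0.1714  0.2485] F [ 0.4 -0.5 -1. ] wd 0.998 q [-0.32  0.18  1.71  0.    1.26  0.97]
[[-0.96   0.001  0.282]
 [-0.282 -0.    -0.96 ]
 [-0.001 -1.     0.   ]]
slide [-23.   48.5 -39.6] turn [-0.     0.001 -0.001]
4820 (array([ 616.7, -127.3]), array([66.3, 44.3]), -73.6) 0.0443945194081438
```

View pics/w1.png

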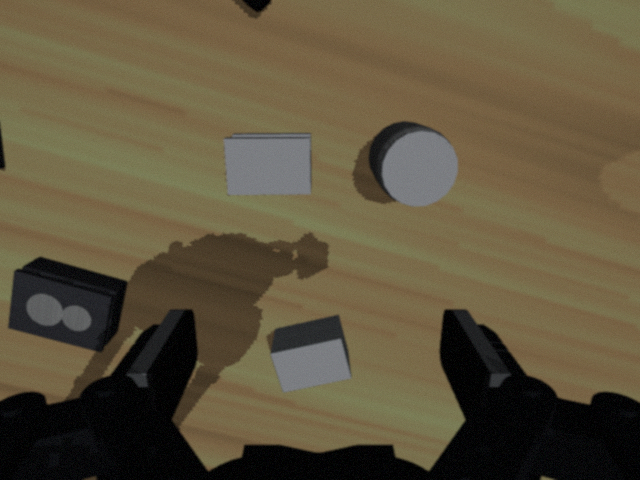

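Run:
```python
from h import *
F=frame(-73.6,-30); n=np.array([.9593,.2823,0]); g=np.array([.6167,-.1273,.030])+.003*n
t=g+.002*F[:,1]; print(F.round(3),t.round(4)); goal(t-.1*F[:,1],F)
```

```text
[[-0.831 -0.48   0.282]
 [-0.245 -0.141 -0.959]
 [ 0.5   -0.866 -0.   ]] [ 0.6186 -0.1267  0.0283]
t 2.55 pos [ 0.6095 -0.1673  0.2485] F [3.5 1.6 0.1] wd 1.002 q [-0.31  0.18  1.7   0.    1.25  0.97]
[[-0.959  0.004  0.284]
 [-0.284  0.003 -0.959]
 [-0.004 -1.    -0.002]]
slide [-69.6 134.  -35.9] turn [ 0.002  0.002 -0.528]
```

Emit:
jog_arm(turn=[[0,0,0],[0,0,0],[0,0,0],[0,0,0],[0,0,-0.13]], slide=[[-20,20,-10],[-20,30,-10],[-15,30,-9],[-10,30,-7],[0,0,0]], grip=[100,100,100,100,100])

```text
time: 3.05
tool_pos: [0.6497, -0.1188, 0.1308]
tcp_rot: [-0.46, 2.112, -2.142]
wrist_force: [-0.4, 0.2, -1.5]
width: 0.997
```

Emit:
jog_arm(turn=[[0,0,-0.13],[0,0,-0.13],[0,0,-0.134],[0,0,0],[0,0,0]], slide=[[0,0,0],[0,0,0],[0,0,0],[0,0,0],[0,0,0]], grip=[100,100,100,100,100])

```text
time: 3.55
tool_pos: [0.6574, -0.1201, 0.1364]
tcp_rot: [0.832, -1.94, 2.093]
wrist_force: [-0.0, 0.0, 0.4]
width: 1.0
```

Run:
```python
from h import *
goal([.6186,-.1267,.0283],frame(-73.6,-30))
p=shot('wrist','w2.png')
c=cloud(p)
P=sel(c,.617,-.127,.044,.06);print(len(P),rect(P[:,:2]),P[:,2].mean())
```

```text
t 3.55 pos [ 0.6574 -0.1201  0.1364] F [-0.   0.   0.4] wd 1.0 q [-0.12  0.64  1.36 -0.2   1.62  1.2 ]
[[-0.83  -0.481  0.282]
 [-0.244 -0.14  -0.96 ]
 [ 0.501 -0.865 -0.001]]
slide [-20.3 113.1  -4.4] turn [ 0.001 -0.     0.001]
7225 (array([ 617.1, -127.4]), array([66.3, 46.9]), -73.0) 0.04421760714860589
```

View pics/w2.png

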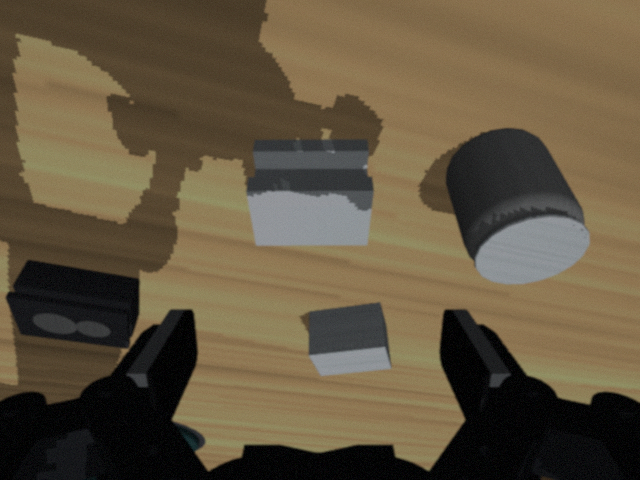

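Emit:
jog_arm(turn=[[0,0,0],[0,0,0],[0,0,0],[0,0,0],[0,0,0]], slide=[[-10,20,-2],[-10,25,-2],[0,25,0],[0,23,0],[0,20,0]], grip=[100,100,100,100,100])

```text
time: 4.1
tool_pos: [0.6179, -0.1283, 0.032]
tcp_rot: [0.825, -1.941, 2.097]
wrist_force: [0.0, 0.1, 1.0]
width: 1.002
```

Run:
```python
from h import *
goal([.6186,-.1267,.0283],frame(-73.6,-30))
```

```text
t 4.1 pos [ 0.6179 -0.1283  0.032 ] F [0.  0.1 1. ] wd 1.002 q [-0.14  0.68  1.52 -0.21  1.43  1.23]
[[-0.833 -0.477  0.28 ]
 [-0.242 -0.14  -0.96 ]
 [ 0.497 -0.868  0.001]]
slide [-2.8  2.6 -1.4] turn [ 0.    -0.003 -0.003]
```

Aligned; close with 60 N.

Emit:
jog_arm(turn=[[0,0,0],[0,0,0],[0,0,0],[0,0,0],[0,0,0]], slide=[[-1,0,-1],[0,0,0],[0,0,0],[0,0,0],[0,0,0]], grip=[60,60,60,60,60], newtons=60)

```text
time: 4.6
tool_pos: [0.6208, -0.1263, 0.0315]
tcp_rot: [0.827, -1.94, 2.097]
wrist_force: [2.9, 0.1, 2.3]
width: 0.763
```

Emit:
jog_arm(turn=[[0,0,0],[0,0,0],[0,0,0]], slide=[[0,0,0],[0,0,0],[0,0,0]], grip=[40,40,40])

```text
time: 4.9
tool_pos: [0.6208, -0.1263, 0.0314]
tcp_rot: [0.828, -1.94, 2.097]
wrist_force: [3.6, 0.0, 5.7]
width: 0.762
```

Run:
```python
from h import *
goal([.6186,-.1267,.0283],frame(-73.6,-30))
```

```text
t 4.9 pos [ 0.6208 -0.1263  0.0314] F [3.6 0.  5.7] wd 0.762 q [-0.13  0.68  1.51 -0.21  1.43  1.23]
[[-0.832 -0.478  0.281]
 [-0.243 -0.141 -0.96 ]
 [ 0.498 -0.867  0.001]]
slide [ 0.4  3.8 -0.3] turn [-0.001 -0.002 -0.002]
```

Emit:
jog_arm(turn=[[0,0,0],[0,0,0],[0,0,0],[0,0,0.14],[0,0,0.14]], slide=[[10,-17,0],[25,-43,0],[25,-43,0],[0,0,0],[0,0,0]], grip=[40,40,40,40,40])

```text
time: 5.4
tool_pos: [0.6211, -0.1261, 0.1517]
tcp_rot: [-0.566, 2.12, -2.198]
wrist_force: [0.4, 1.0, -3.7]
width: 0.762
```

Emit:
jog_arm(turn=[[0,0,0.14],[0,0,0.14],[0,0,0.14],[0,0,0.14],[0,0,0.14]], slide=[[0,0,0],[0,0,0],[0,0,0],[0,0,0],[0,0,0]], grip=[40,40,40,40,40])

```text
time: 5.9
tool_pos: [0.6176, -0.126, 0.1497]
tcp_rot: [0.167, 1.91, -1.787]
wrist_force: [-0.3, 1.2, -3.8]
width: 0.764
```

Run:
```python
from h import *
goal([.62,-.1,.15],frame(-98,60))
```

```text
t 5.9 pos [ 0.6176 -0.126   0.1497] F [-0.3  1.2 -3.8] wd 0.764 q [-0.39  0.07  2.09  0.46  0.66  0.57]
[[-0.86   0.426  0.282]
 [-0.253  0.125 -0.959]
 [-0.444 -0.896  0.001]]
slide [ -8.8   4.  -24.3] turn [0.295 0.315 0.578]
```

Emit:
jog_arm(turn=[[0.057,0.06,0.11],[0.057,0.06,0.11],[0.057,0.06,0.11],[0.057,0.06,0.11],[0.057,0.06,0.11]], slide=[[0,0,0],[0,0,0],[0,0,0],[0,0,0],[0,0,0]], grip=[40,40,40,40,40])

```text
time: 6.4
tool_pos: [0.6257, -0.1133, 0.1529]
tcp_rot: [0.71, 1.719, -1.698]
wrist_force: [1.0, -0.0, -2.2]
width: 0.757
```

Emit:
jog_arm(turn=[[0,0,0],[0,0,0]], slide=[[0,0,0],[0,0,0]], grip=[40,40])

```text
time: 6.6
tool_pos: [0.6265, -0.1137, 0.1532]
tcp_rot: [0.706, 1.72, -1.7]
wrist_force: [0.3, -0.6, -2.5]
width: 0.759
```

Run:
```python
from h import *
goal([.62,-.1,.15],frame(-98,60))
shot('side','s3.png')
p=shot('wrist','w3.png')
```

```text
t 6.6 pos [ 0.6265 -0.1137  0.1532] F [ 0.3 -0.6 -2.5] wd 0.759 q [-0.38 -0.02  2.35  1.48  0.31 -0.22]
[[-0.67   0.74   0.055]
 [-0.046  0.032 -0.998]
 [-0.741 -0.671  0.013]]
slide [  6.1  -2.2 -14.1] turn [0.15  0.125 0.211]
```

View pics/s3.png

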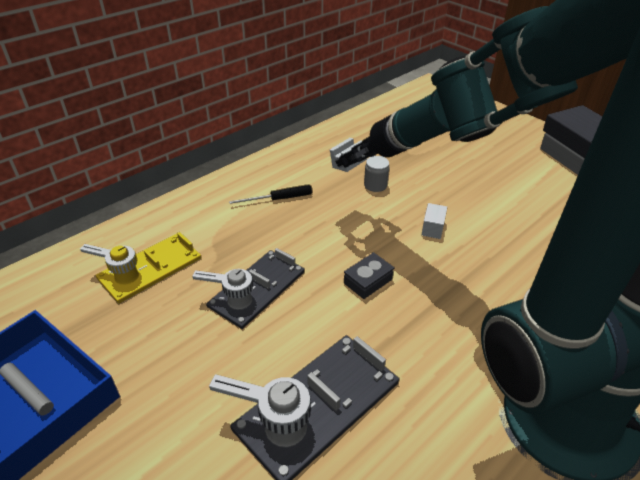

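View pics/w3.png

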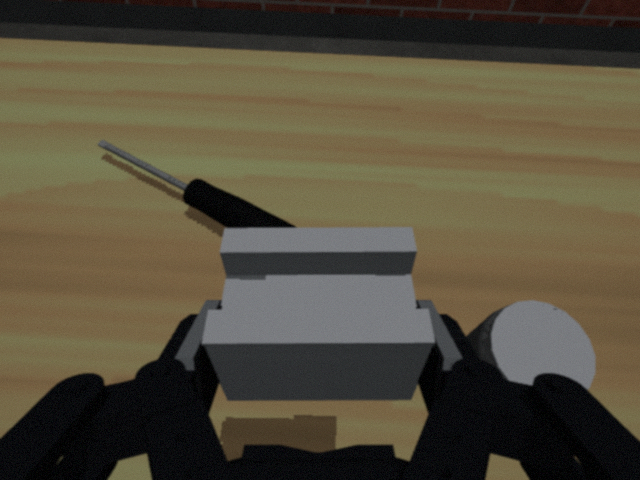

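Emit:
jog_arm(turn=[[0.038,0.031,0.053],[0.038,0.031,0.053],[0.038,0.031,0.053],[0.038,0.031,0.053],[0,0,0]], slide=[[0,0,0],[0,0,0],[0,0,0],[0,0,0],[0,0,0]], grip=[40,40,40,40,40])

```text
time: 7.2
tool_pos: [0.6298, -0.1089, 0.1548]
tcp_rot: [0.92, 1.621, -1.672]
wrist_force: [-1.4, 1.4, -3.5]
width: 0.761
```

Run:
```python
from h import *
goal([.625,-.105,.05],frame(-98,60))
```

```text
t 7.2 pos [ 0.6298 -0.1089  0.1548] F [-1.4  1.4 -3.5] wd 0.761 q [-0.32 -0.02  2.43  2.37  0.32 -0.98]
[[-0.56   0.827 -0.057]
 [ 0.031 -0.047 -0.998]
 [-0.828 -0.561  0.001]]
slide [89.6 54.6 -3.6] turn [0.07  0.044 0.071]
```

Emit:
jog_arm(turn=[[0,0,0.036],[0,0,0.036],[0,0,0],[0,0,0]], slide=[[0,0,0],[0,0,0],[25,15,0],[25,15,0]], grip=[40,40,40,40])

```text
time: 7.6
tool_pos: [0.6335, -0.1093, 0.0994]
tcp_rot: [0.966, 1.565, -1.617]
wrist_force: [1.0, 0.1, -4.1]
width: 0.762
```

Run:
```python
from h import *
goal([.63,-.108,.035],frame(-93.3,60.2))
```

```text
t 7.6 pos [ 0.6335 -0.1093  0.0994] F [ 1.   0.1 -4.1] wd 0.762 q [-0.33  0.16  2.47  2.68  0.57 -1.32]
[[-0.494  0.868 -0.053]
 [ 0.024 -0.047 -0.999]
 [-0.869 -0.495  0.002]]
slide [57.7 28.7 -1.3] turn [ 0.003  0.004 -0.002]
```

Emit:
jog_arm(turn=[[0,0,0],[0,0,0],[0,0,0]], slide=[[25,14,0],[25,14,0],[0,0,0]], grip=[40,40,40])

```text
time: 7.9
tool_pos: [0.6288, -0.1078, 0.0344]
tcp_rot: [0.959, 1.58, -1.624]
wrist_force: [-1.7, 1.3, -4.3]
width: 0.758
```

Run:
```python
from h import *
goal([.63,-.108,.0265],frame(-93.3,60.2))
shot('side','s4.png')
```

```text
t 7.9 pos [ 0.6288 -0.1078  0.0344] F [-1.7  1.3 -4.3] wd 0.758 q [-0.33  0.33  2.47  2.77  0.71 -1.42]
[[-0.507  0.861 -0.053]
 [ 0.029 -0.044 -0.999]
 [-0.862 -0.507 -0.003]]
slide [6.2 5.1 0.1] turn [0.005 0.    0.012]
```

View pics/s4.png

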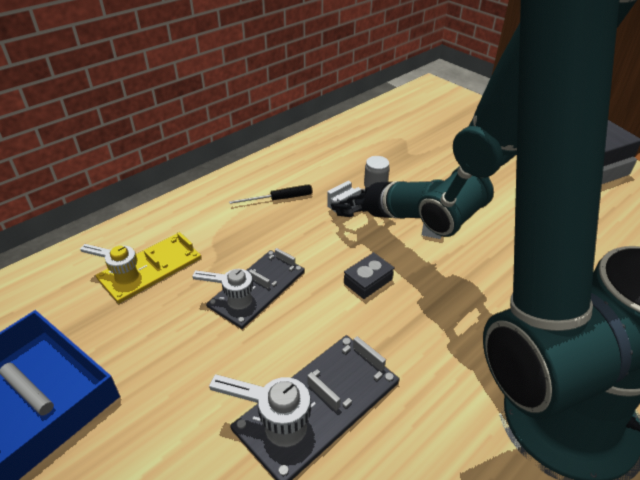

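Run:
```python
from h import *
p=load('s4.png');c=cloud(p)
m=(np.hypot(c[...,0]-.452,c[...,1]+.21)<.06)&(c[...,2]>.02)
z=c[m]; print(np.histogram(z[:,2],bins=np.arange(.02,.3,.02)))
q=shot('scene','c4.png')
P=sel(cloud(q),.452,-.21,.044,.06);print(len(P),rect(P[:,:2]) if len(P)>5 else'')
o=p['img'][150:270,320:520]; cv2.imwrite('pics/z2.png',cv2.resize(o,(800,480))[:,:,::-1])
```

```text
(array([27,  0,  0,  0,  0,  0,  0,  0,  0,  0,  0,  0,  0]), array([0.02, 0.04, 0.06, 0.08, 0.1 , 0.12, 0.14, 0.16, 0.18, 0.2 , 0.22,
       0.24, 0.26, 0.28]))
453 (array([ 453. , -212.4]), array([66.2, 44.5]), -59.9)
```

View pics/z2.png

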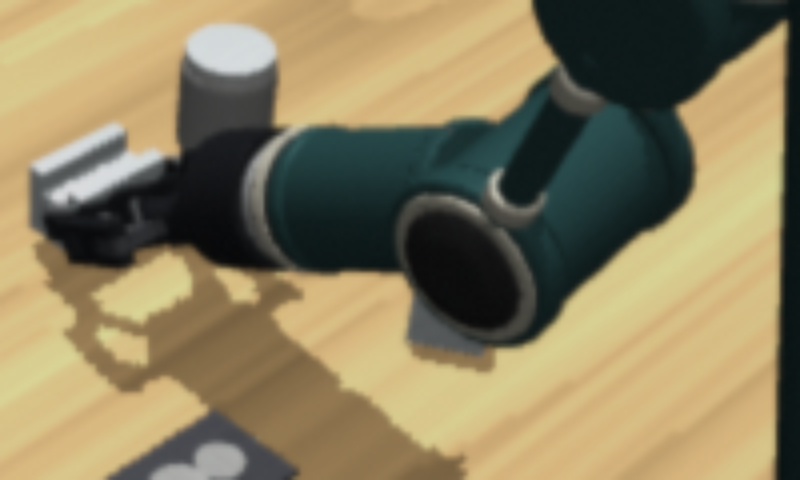

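View pics/c4.png

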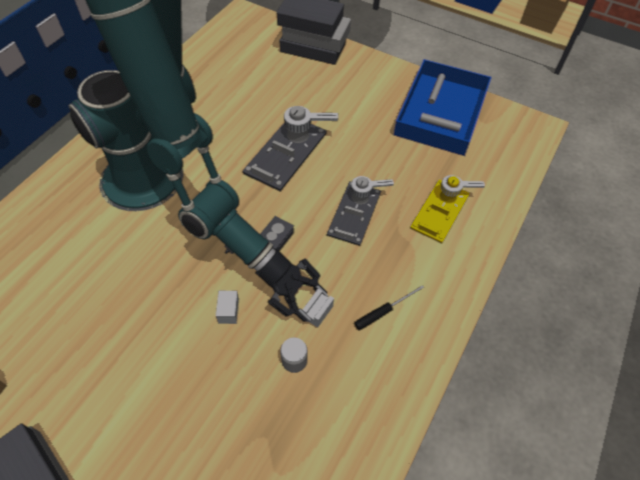

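Emit:
jog_arm(turn=[[0,0,0.01],[0,0,0],[0,0,0],[0,0,0]], slide=[[4,2,0],[1,1,0],[1,0,0],[0,0,0]], grip=[40,40,40,40])

```text
time: 8.4
tool_pos: [0.6316, -0.1096, 0.0355]
tcp_rot: [0.975, 1.557, -1.613]
wrist_force: [0.5, 0.6, -2.9]
width: 0.765
```

Run:
```python
from h import *
goal([.63,-.108,.0265],frame(-93.3,60.2))
p=shot('wrist','w5.png'); c=cloud(p)
for z in (.044,.031,.05): 
  P=sel(c,.63,-.108,z,.08);print(z,len(P),P[:,2].mean() if len(P) else '')
```

```text
t 8.4 pos [ 0.6316 -0.1096  0.0355] F [ 0.5  0.6 -2.9] wd 0.765 q [-0.34  0.35  2.47  2.78  0.75 -1.44]
[[-0.486  0.872 -0.056]
 [ 0.025 -0.05  -0.998]
 [-0.874 -0.487  0.002]]
slide [ 8.7  2.9 -1.5] turn [ 0.001  0.003 -0.012]
0.044 12030 0.044611265551584234
0.031 2051 0.031181698963317784
0.05 11083 0.05059312369699874
```

View pics/w5.png

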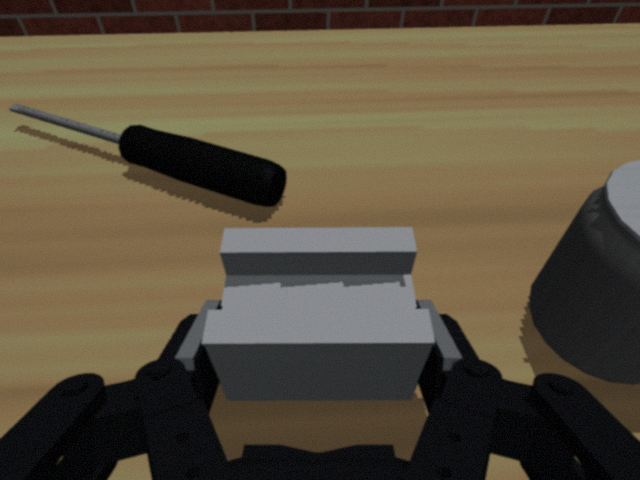

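Emit:
jog_arm(turn=[[0,0,0],[0,0,0],[0,0,0],[0,0,0],[0,0,0]], slide=[[-35,-19,0],[-4,5,-30],[-4,5,-30],[-3,5,-30],[0,0,0]], grip=[40,40,40,40,40])

```text
time: 8.95
tool_pos: [0.6559, -0.0169, 0.0772]
tcp_rot: [0.971, 1.559, -1.609]
wrist_force: [1.5, -1.0, -4.0]
width: 0.759
```

Run:
```python
from h import *
goal([.655,-.02,.035],frame(-93.3,60.2))
```

```text
t 8.95 pos [ 0.6559 -0.0169  0.0772] F [ 1.5 -1.  -4. ] wd 0.759 q [-0.07  0.24  2.45  3.11  0.61 -1.56]
[[-0.486  0.872 -0.051]
 [ 0.023 -0.045 -0.999]
 [-0.874 -0.487  0.002]]
slide [37.2 19.9  3. ] turn [ 0.005  0.005 -0.012]
```

Emit:
jog_arm(turn=[[0,0,-0.01],[0,0,0],[0,0,0],[0,0,0]], slide=[[-10,17,-17],[15,8,0],[15,8,0],[0,0,0]], grip=[40,40,40,40])

```text
time: 9.35
tool_pos: [0.6723, -0.0048, 0.0391]
tcp_rot: [0.964, 1.571, -1.625]
wrist_force: [-1.1, -0.6, -4.1]
width: 0.763
```

Run:
```python
from h import *
goal([.675,0,.0265],frame(-93.3,60.2))
```

```text
t 9.35 pos [ 0.6723 -0.0048  0.0391] F [-1.1 -0.6 -4.1] wd 0.763 q [-0.03  0.36  2.41  3.17  0.67 -1.59]
[[-0.502  0.863 -0.056]
 [ 0.027 -0.049 -0.998]
 [-0.865 -0.502  0.001]]
slide [ 9.7  8.4 -5. ] turn [0.001 0.002 0.006]
```

Good, q3 has room now. Lower gently.

Emit:
jog_arm(turn=[[0,0,0.006],[0,0,0],[0,0,0],[0,0,0]], slide=[[6,3,0],[2,1,0],[2,1,0],[0,0,0]], grip=[40,40,40,40])

```text
time: 9.75
tool_pos: [0.6737, -0.0049, 0.0311]
tcp_rot: [0.972, 1.562, -1.617]
wrist_force: [0.1, -0.4, -2.2]
width: 0.762
```

Run:
```python
from h import *
goal([.675,0,.0265],frame(-93.3,60.2))
p=shot('side','s6.png');o=p['img'][120:260,270:470]; cv2.imwrite('pics/z3.png',cv2.resize(o,(800,560))[:,:,::-1])
```

```text
t 9.75 pos [ 0.6737 -0.0049  0.0311] F [ 0.1 -0.4 -2.2] wd 0.762 q [-0.03  0.39  2.41  3.17  0.71 -1.58]
[[-0.491  0.869 -0.056]
 [ 0.026 -0.05  -0.998]
 [-0.871 -0.492  0.002]]
slide [ 3.5  3.1 -5. ] turn [ 0.     0.002 -0.006]
```

View pics/z3.png

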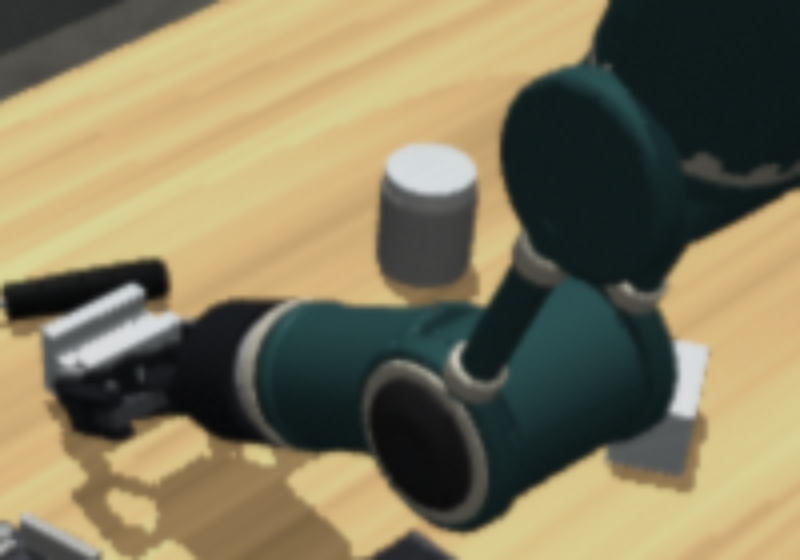

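Emit:
jog_arm(turn=[[0,0,0],[0,0,0],[0,0,0],[0,0,0]], slide=[[2,1,0],[2,1,0],[1,0.5,0],[0,0,0]], grip=[40,40,40,40])

```text
time: 10.2
tool_pos: [0.6732, -0.0047, 0.0249]
tcp_rot: [0.971, 1.563, -1.618]
wrist_force: [0.2, -0.4, -3.7]
width: 0.764
```

Run:
```python
from h import *
goal([.675,0,.0265],frame(-93.3,60.2))
```

```text
t 10.2 pos [ 0.6732 -0.0047  0.0249] F [ 0.2 -0.4 -3.7] wd 0.764 q [-0.03  0.4   2.4   3.17  0.72 -1.58]
[[-0.492  0.869 -0.056]
 [ 0.026 -0.05  -0.998]
 [-0.87  -0.493  0.002]]
slide [-2.1  0.6 -4.8] turn [ 0.     0.002 -0.005]
```

Emit:
jog_arm(turn=[[0,0,0],[0,0,0]], slide=[[1,0.5,0],[0,0,0]], grip=[40,40])

```text
time: 10.4
tool_pos: [0.6733, -0.0047, 0.024]
tcp_rot: [0.971, 1.563, -1.617]
wrist_force: [0.8, -0.0, -4.1]
width: 0.762
```

Emit:
jog_arm(turn=[[0,0,0],[0,0,0]], slide=[[1,0.5,0],[0,0,0]], grip=[40,40])

```text
time: 10.6
tool_pos: [0.6732, -0.0047, 0.0229]
tcp_rot: [0.971, 1.563, -1.617]
wrist_force: [0.9, -0.0, -3.4]
width: 0.761
```

Run:
```python
from h import *
goal([.675,0,.0265],frame(-93.3,60.2))
p=shot('wrist','w7.png'); c=cloud(p)
P=sel(c,.685,-.005,.044,.07);h,e=np.histogram(P[:,2],bins=8);print(h,e.round(4))
A=np.c_[P[:,:2],np.ones(len(P))];print(np.linalg.lstsq(A,P[:,2],rcond=None)[0],rect(P[:,:2]))
```

```text
t 10.6 pos [ 0.6732 -0.0047  0.0229] F [ 0.9 -0.  -3.4] wd 0.761 q [-0.03  0.41  2.4   3.17  0.73 -1.58]
[[-0.492  0.869 -0.056]
 [ 0.026 -0.05  -0.998]
 [-0.87  -0.493  0.002]]
slide [-3.9 -0.4 -4.8] turn [ 0.     0.002 -0.005]
[1101 1149 1251 2474 8318 4578  812  661] [0.04  0.041 0.042 0.043 0.044 0.045 0.046 0.047 0.048]
[-0.002005   -0.00297928  0.04560163] (array([666.2,  -4.3]), array([112. ,  77.2]), 87.9)
```

Emit:
jog_arm(turn=[[0,0,0],[0,0,0],[0,0,0]], slide=[[1,0.5,0],[0,0,0],[1,0.5,0]], grip=[40,40,40])

```text
time: 10.95
tool_pos: [0.6742, -0.0047, 0.0227]
tcp_rot: [0.974, 1.559, -1.614]
wrist_force: [-7.2, 0.5, 10.0]
width: 0.761
```

Contact (force now +10 N). Release and back off along the tool.

Emit:
jog_arm(turn=[[0,0,0],[0,0,0],[0,0,0],[0,0,0],[0,0,0]], slide=[[-1,0,0],[0,0,0],[0,0,0],[0,-10,0],[0,-40,0]], grip=[85,95,100,100,100])

```text
time: 11.45
tool_pos: [0.6321, -0.0025, 0.0465]
tcp_rot: [0.972, 1.561, -1.617]
wrist_force: [-0.3, 0.4, 0.8]
width: 0.999
```

Emit:
jog_arm(turn=[[0,0,0],[0,0,0],[0,0,0],[0,0,0]], slide=[[-20,-40,0],[-35,-25,0],[-40,-10,0],[-40,0,0]], grip=[100,100,100,100])

```text
time: 11.85
tool_pos: [0.6292, -0.0018, 0.202]
tcp_rot: [0.971, 1.563, -1.617]
wrist_force: [0.6, -0.5, -0.2]
width: 1.0
```

Run:
```python
from h import *
goal([.68,-.005,.15],frame(-3,0)); goal([.68,-.005,.15],frame(177,0))
p=shot('wrist','w8.png');c=cloud(p)
P=sel(c,.685,-.005,.044,.06);print(len(P),rect(P[:,:2]),P[:,2].mean())
q=shot('scene','c8.png');P=sel(cloud(q),.685,-.005,.044,.06);print(len(P),rect(P[:,:2]),P[:,2].mean())
q=load('c8.png');o=q['img'][230:350,250:450];cv2.imwrite('pics/z4.png',cv2.resize(np.hstack([o]),(800,480))[:,:,::-1])
```

```text
t 11.85 pos [ 0.6292 -0.0018  0.202 ] F [ 0.6 -0.5 -0.2] wd 1.0 q [-0.03 -0.13  2.47  3.23  0.26 -1.65]
[[-0.492  0.869 -0.056]
 [ 0.026 -0.049 -0.998]
 [-0.87  -0.493  0.002]]
slide [20.2 69.9  0.3] turn [-0.825 -1.412 -0.82 ]
t 11.85 pos [ 0.6292 -0.0018  0.202 ] F [ 0.6 -0.5 -0.2] wd 1.0 q [-0.03 -0.13  2.47  3.23  0.26 -1.65]
[[-0.492  0.869 -0.056]
 [ 0.026 -0.049 -0.998]
 [-0.87  -0.493  0.002]]
slide [20.2 69.9  0.3] turn [ 0.819  1.408 -0.824]
3369 (array([681.9,  -5.6]), array([66. , 45.5]), 86.7) 0.04390898027555539
229 (array([683.7,  -6.5]), array([67.8, 45.2]), 87.3) 0.04328100457360158
```

View pics/w8.png

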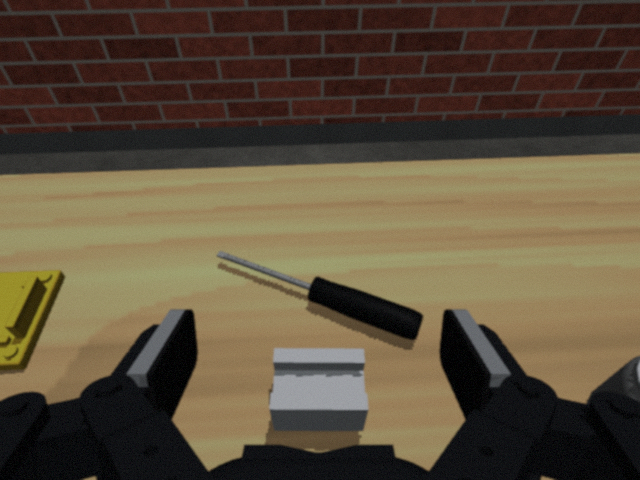

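View pics/z4.png

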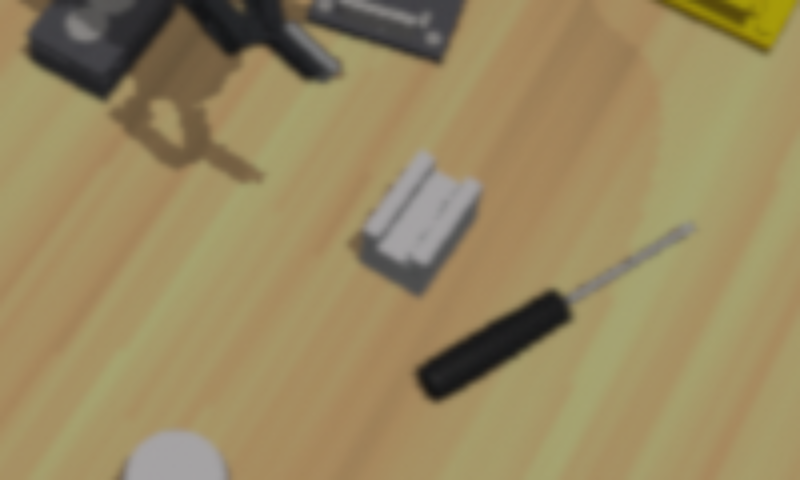

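Emit:
jog_arm(turn=[[-0.063,-0.109,-0.063],[-0.063,-0.109,-0.063],[-0.063,-0.109,-0.063],[-0.063,-0.109,-0.063],[-0.063,-0.109,-0.063]], slide=[[0,0,0],[0,0,0],[0,0,0],[0,0,0],[0,0,0]], grip=[100,100,100,100,100])

```text
time: 12.45
tool_pos: [0.6381, 0.0161, 0.2083]
tcp_rot: [0.702, 1.586, -1.562]
wrist_force: [0.0, 0.9, -1.1]
width: 1.0
```

Run:
```python
from h import *
goal([.682,-.006,.15],frame(-3.3,0))
```

```text
t 12.45 pos [0.6381 0.0161 0.2083] F [ 0.   0.9 -1.1] wd 1.0 q [-0.11 -0.13  2.41  2.12  0.21 -0.76]
[[-0.538  0.829  0.151]
 [-0.138  0.09  -0.986]
 [-0.831 -0.552  0.066]]
slide [27.9 66.6 24.5] turn [-0.714 -1.21  -0.779]
```

Emit:
jog_arm(turn=[[0,0,-0.14],[0,0,-0.14],[0,0,-0.14],[0,0,-0.14],[0,0,-0.14]], slide=[[0,0,0],[0,0,0],[0,0,0],[0,0,0],[0,0,0]], grip=[100,100,100,100,100])

```text
time: 12.95
tool_pos: [0.6389, 0.0487, 0.2089]
tcp_rot: [0.545, 1.734, -1.573]
wrist_force: [0.3, 0.5, 0.3]
width: 1.003
```

Run:
```python
from h import *
goal([.682,-.006,.15],frame(-3.3,0))
```

```text
t 12.95 pos [0.6389 0.0487 0.2089] F [0.3 0.5 0.3] wd 1.003 q [-0.08 -0.12  2.31  1.03  0.26  0.34]
[[-0.65   0.725  0.228]
 [-0.156  0.166 -0.974]
 [-0.743 -0.669  0.005]]
slide [24.2 61.5 62.8] turn [-0.54  -1.201 -0.714]
```

Past the singularity; continue the full turn.

Emit:
jog_arm(turn=[[-0.052,-0.115,-0.068],[-0.052,-0.115,-0.068],[-0.052,-0.115,-0.068],[-0.052,-0.115,-0.068],[-0.052,-0.115,-0.068]], slide=[[0,0,0],[0,0,0],[0,0,0],[0,0,0],[0,0,0]], grip=[100,100,100,100,100])

```text
time: 13.45
tool_pos: [0.6391, 0.0477, 0.2098]
tcp_rot: [-0.329, 1.581, -1.495]
wrist_force: [0.0, 1.1, 0.5]
width: 0.997
```

Emit:
jog_arm(turn=[[-0.052,-0.115,-0.068],[-0.052,-0.115,-0.068],[-0.052,-0.115,-0.068],[-0.052,-0.115,-0.068],[0,0,0]], slide=[[0,0,0],[0,0,0],[0,0,0],[0,0,0],[0,0,0]], grip=[100,100,100,100,100])

```text
time: 13.95
tool_pos: [0.6412, 0.0493, 0.2103]
tcp_rot: [-0.963, 1.352, -1.329]
wrist_force: [-0.1, 0.0, 0.1]
width: 0.996
```

Run:
```python
from h import *
goal([.682,-.006,.15],frame(-3.3,0))
```

```text
t 13.95 pos [0.6412 0.0493 0.2103] F [-0.1  0.   0.1] wd 0.996 q [-0.01  0.17  1.79  0.1   1.09  0.17]
[[-0.214  0.091  0.972]
 [-0.971  0.09  -0.223]
 [-0.108 -0.992  0.069]]
slide [51.5 58.5 47.8] turn [-0.078 -0.163 -0.102]
```

Emit:
jog_arm(turn=[[-0.039,-0.082,-0.051],[-0.039,-0.082,-0.051],[0,0,0],[0,0,0],[0,0,0]], slide=[[0,0,0],[0,0,0],[28,25,20],[28,25,20],[0,0,0]], grip=[100,100,100,100,100])

```text
time: 14.45
tool_pos: [0.6749, -0.013, 0.1553]
tcp_rot: [-1.182, 1.261, -1.253]
wrist_force: [-0.8, 0.2, -0.3]
width: 1.001
```

Run:
```python
from h import *
p=shot('wrist','w9.png');c=cloud(p)
P=sel(c,.682,-.005,.044,.05);print(len(P),rect(P[:,:2]),P[:,2].mean())
goal([.682,-.006,.028],frame(-3.3,0))
```

```text
4221 (array([682.2,  -5.6]), array([66.6, 44.1]), 86.6) 0.04426239230744718
t 14.5 pos [ 0.6748 -0.0115  0.157 ] F [-0.3  0.  -0.8] wd 0.999 q [-0.05  0.33  1.69  0.    1.12  0.01]
[[-0.064 -0.005  0.998]
 [-0.998  0.002 -0.064]
 [-0.002 -1.    -0.005]]
slide [ -5.7 129.    7.4] turn [ 0.005 -0.006 -0.002]
```

View pics/w9.png

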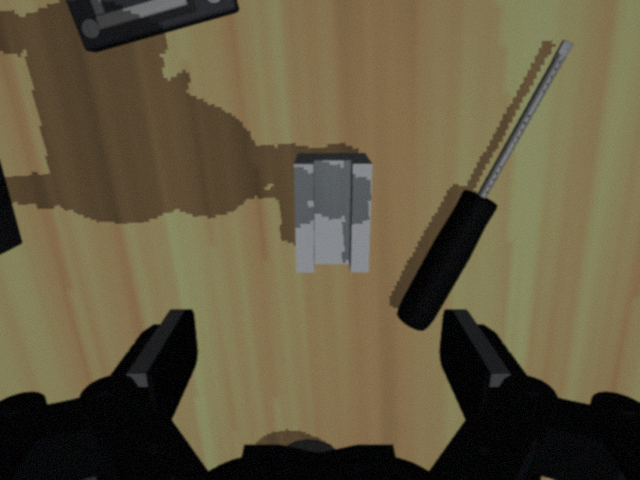

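Emit:
jog_arm(turn=[[0.005,-0.004,0],[0,0,0],[0,0,0],[0,0,0],[0,0,0]], slide=[[-6,25,7],[0,35,0],[0,35,0],[0,15,0],[0,0,0]], grip=[80,80,80,80,80])

```text
time: 15.0
tool_pos: [0.6823, -0.0037, 0.0484]
tcp_rot: [-1.181, 1.25, -1.25]
wrist_force: [-0.7, -0.3, -1.2]
width: 0.802
```

Run:
```python
from h import *
goal([.6822,-.0056,.028],frame(-3.4,0))
```

```text
t 15.0 pos [ 0.6823 -0.0037  0.0484] F [-0.7 -0.3 -1.2] wd 0.802 q [-0.04  0.45  1.75  0.    0.94  0.01]
[[-0.056  0.001  0.998]
 [-0.998  0.001 -0.056]
 [-0.001 -1.     0.001]]
slide [ 1.9 20.4 -0. ] turn [-0.001  0.003 -0.001]
```

Emit:
jog_arm(turn=[[0,0.003,0],[0,0,0],[0,0,0],[0,0,0],[0,0,0]], slide=[[2,20,0],[0,0,0],[0,0,0],[0,0,0],[0,0,0]], grip=[80,80,30,30,30], newtons=60)

```text
time: 15.5
tool_pos: [0.6869, -0.0063, 0.0336]
tcp_rot: [-1.173, 1.245, -1.256]
wrist_force: [-0.7, 0.8, 6.3]
width: 0.501
```

Emit:
jog_arm(turn=[[0,0,0],[0,0,0],[0,0,0],[0,0,0]], slide=[[0,0,0],[0,0,0],[0,0,0],[0,0,0]], grip=[30,30,30,30])

```text
time: 15.9
tool_pos: [0.6869, -0.0063, 0.0336]
tcp_rot: [-1.173, 1.245, -1.256]
wrist_force: [-1.4, 0.1, 5.8]
width: 0.499
```

Emit:
jog_arm(turn=[[0,0,0],[0,0,0],[0,0,0],[0,0,0],[0,0,0]], slide=[[0,-20,0],[0,-40,0],[0,-40,0],[-20,-30,-10],[-35,0,-15]], grip=[30,30,30,30,30])

```text
time: 16.4
tool_pos: [0.6674, 0.0486, 0.168]
tcp_rot: [-1.165, 1.24, -1.263]
wrist_force: [0.9, -0.0, -2.0]
width: 0.507
```

Run:
```python
from h import *
goal([.582,.152,.15],frame(11,0))
```

```text
t 16.4 pos [0.6674 0.0486 0.168 ] F [ 0.9 -0.  -2. ] wd 0.507 q [ 0.04  0.3   1.71 -0.    1.11  0.1 ]
[[-0.061  0.019  0.998]
 [-0.998 -0.    -0.061]
 [-0.001 -1.     0.019]]
slide [-98.   16.4 -91.9] turn [-0.019 -0.253  0.001]
```

Emit:
jog_arm(turn=[[0,0,0],[0,0,0],[0,0,0],[-0.01,-0.127,0],[-0.009,-0.126,0]], slide=[[-30,0,-30],[-35,0,-35],[-33,5,-27],[0,0,0],[0,0,0]], grip=[30,30,30,30,30])

```text
time: 16.9
tool_pos: [0.5749, 0.1545, 0.1549]
tcp_rot: [-1.308, 1.068, -1.052]
wrist_force: [0.1, 0.8, -3.1]
width: 0.503
```

Emit:
jog_arm(turn=[[0,0,0],[0,0,0]], slide=[[0,0,0],[0,0,0]], grip=[30,30])

```text
time: 17.1
tool_pos: [0.5766, 0.1531, 0.1552]
tcp_rot: [-1.303, 1.076, -1.061]
wrist_force: [-0.4, -0.1, -3.4]
width: 0.502
```

Run:
```python
from h import *
p=shot('wrist','w10.png');goal([.582,.152,.15],frame(11,0))
q=shot('scene','c10.png'); r=shot('side','s10.png')
```

```text
t 17.15 pos [0.5767 0.1529 0.1553] F [-0.1 -0.1 -3.5] wd 0.504 q [0.22 0.2  1.86 0.   1.09 0.02]
[[ 0.191 -0.012  0.982]
 [-0.982 -0.001  0.191]
 [-0.002 -1.    -0.012]]
slide [2.  5.2 5.1] turn [ 0.012 -0.    -0.002]
```

View pics/w10.png

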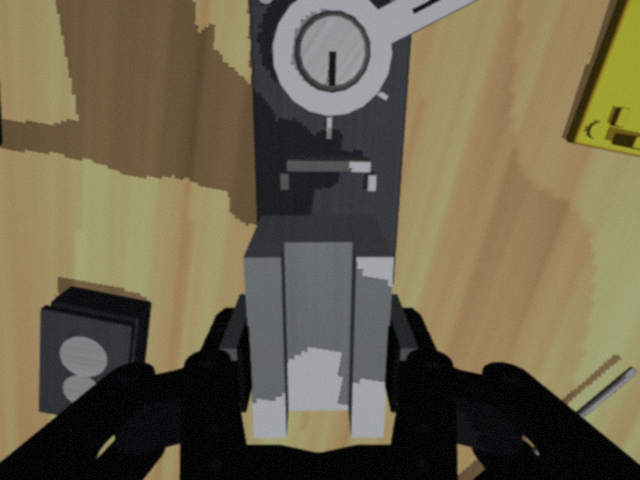

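View pics/s10.png

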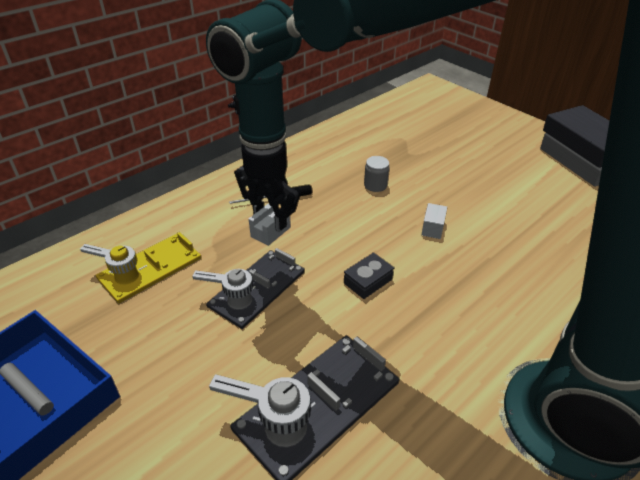

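Run:
```python
from h import *
p=load('w10.png');c=cloud(p); g=p['img'].astype(int)
P=sel(c,.563,.248,.082,.03);print('cap',len(P),cv2.minEnclosingCircle((P[:,:2]*1000).astype(np.float32)),P[:,2].mean())
P=sel(c,.563,.248,.070,.034);print('col',len(P),cv2.minEnclosingCircle((P[:,:2]*1000).astype(np.float32)),P[:,2].mean())
# plate points
P=sel(c,.572,.2,.012,.11);P=P[(P[:,1]>.17)];print('plate',rect(P[:,:2]),P[:,2].mean())
ax=np.array([.563,.248]); 
# plate left/right edges by rows
d=np.array([np.cos(np.radians(-79)),np.sin(np.radians(-79))]);n=np.array([-d[1],d[0]])
s=(P[:,:2]-ax)@d;t=(P[:,:2]-ax)@n
for a in np.arange(-.04,.08,.01):
    m=(s>a)&(s<a+.01)
    if m.sum()>20: print(round(a,2),np.percentile(t[m],[0.5,99.5]).round(4),m.sum())
# bar
m=(c[...,2]>.10)&(np.hypot(c[...,0]-.577,c[...,1]-.153)<.05); B=c[m]; print(len(B),np.percentile(B[:,2],[1,50,99]))
v,u=np.nonzero(m);print(u.min(),u.max(),v.min(),v.max())
```

```text
cap 4847 ((562.5746459960938, 248.27474975585938), 16.925334930419922) 0.08182839078473475
col 7349 ((564.907470703125, 249.82798767089844), 31.43779182434082) 0.07022541584016032
plate (array([567.5, 221.4]), array([121.2,  94.3]), -79.7) 0.012330776856445042
-0.04 [-0.0463  0.0338] 364
-0.03 [-0.0471  0.027 ] 640
-0.02 [-0.0469  0.0466] 544
-0.01 [-0.0472  0.0463] 692
0.0 [-0.0473  0.0464] 773
0.01 [-0.047   0.0461] 997
0.02 [-0.0474  0.0457] 1596
0.03 [-0.0471  0.0455] 2424
0.04 [-0.0471  0.0454] 2477
0.05 [-0.0476  0.0455] 1700
0.06 [-0.0474  0.0455] 1473
0.07 [-0.0435  0.0453] 1433
70410 [0.13026671 0.18526308 0.22475623]
61 582 215 479
```

Run:
```python
from h import *
p=load('w10.png');c=cloud(p)
for (u,v) in [(265,270),(265,350),(268,420),(372,270),(370,350),(368,420),(318,260),(318,330),(318,400)]: print(u,v,c[v,u].round(4))
m=(np.hypot(c[...,0]-.577,c[...,1]-.153)<.06); uu=np.arange(640)[None,:]+0*c[...,0];vv=np.arange(480)[:,None]+0*c[...,0]
m&=(uu>243)&(uu<396)&(vv>240)&(vv<440)
B=c[m]; h,e=np.histogram(B[:,2],bins=np.arange(.12,.19,.004)); print(h,e.round(3))
z0=c[350,265,2]; T=B[np.abs(B[:,2]-z0)<.004]; 
A=np.c_[T[:,:2]-[.577,.153],np.ones(len(T))]; k=np.linalg.lstsq(A,T[:,2],rcond=None)[0]; print('tilt',k); print('bar',rect(T[:,:2]),len(T))
```

```text
265 270 [0.5547 0.1786 0.1655]
265 350 [0.5589 0.1518 0.1661]
268 420 [0.5641 0.1254 0.1664]
372 270 [0.5856 0.1852 0.1663]
370 350 [0.5915 0.1579 0.1652]
368 420 [0.597  0.1313 0.1654]
318 260 [0.5704 0.1794 0.1521]
318 330 [0.5753 0.1542 0.1529]
318 400 [0.5809 0.1256 0.1529]
[    0     0     0     0     0     1    32   579 10917   721   811 13008
   373   361   396     0     0] [0.12  0.124 0.128 0.132 0.136 0.14  0.144 0.148 0.152 0.156 0.16  0.164
 0.168 0.172 0.176 0.18  0.184 0.188]
tilt [-0.01745406 -0.00596006  0.16589201]
bar (array([576. , 153.5]), array([67.7, 47.7]), -79.1) 13572
```

Run:
```python
from h import *
p=load('w10.png');c=cloud(p)
m=(np.abs(c[...,2]-.166)<.003)&(np.hypot(c[...,0]-.576,c[...,1]-.1535)<.045)
m=cv2.morphologyEx(m.astype(np.uint8),cv2.MORPH_OPEN,np.ones((7,7)))>0
B=c[m][:,:2]; a=np.radians(-79.3); d=np.array([np.cos(a),np.sin(a)]);n=np.array([-d[1],d[0]])
s=(B-[.576,.1535])@d*1000;t=(B-[.576,.1535])@n*1000
print(rect(B))
for lo in range(-36,36,8):
    k=(s>lo)&(s<lo+8); 
    if k.sum()>10: print(lo,np.percentile(t[k],[1,99]).round(1),k.sum())
for lo in (-24,-20,-16,12,16,20):
    k=(t>lo)&(t<lo+4); 
    if k.sum()>10: print('t',lo,np.percentile(s[k],[1,99]).round(1),k.sum())
```

```text
(array([575.1, 153.5]), array([68.6, 67.6]), 10.4)
-36 [-22.1  21.4] 1460
-28 [-22.   21.3] 1810
-20 [-22.1  21.5] 1691
-12 [-34.1  32.2] 2047
-4 [-21.7  21.3] 1531
4 [-21.7  21.4] 1475
12 [-21.7  21.6] 1350
20 [-21.7  21.7] 1297
28 [-21.8  21.8] 745
t -24 [-33.1  31.9] 1312
t -20 [-33.2  31.9] 2336
t -16 [-33.1  31.6] 2309
t 12 [-33.3  32.3] 2323
t 16 [-33.2  32. ] 2321
t 20 [-33.2  32.2] 1140
```

Emit:
jog_arm(turn=[[0.014,0.008,0],[0,0,0],[0,0,0],[0,0,0],[0,0,0]], slide=[[3,0,4],[0,30,0],[0,30,0],[0,20,0],[0,0,0]], grip=[30,30,30,30,30])

```text
time: 17.75
tool_pos: [0.5784, 0.15, 0.0715]
tcp_rot: [-1.295, 1.076, -1.068]
wrist_force: [-0.2, 0.6, -4.4]
width: 0.503
```

Run:
```python
from h import *
goal([.5813,.1507,.045],frame(10.5,0))
```

```text
t 17.75 pos [0.5784 0.15   0.0715] F [-0.2  0.6 -4.4] wd 0.503 q [0.21 0.29 1.92 0.   0.93 0.02]
[[ 0.184 -0.005  0.983]
 [-0.983  0.     0.184]
 [-0.001 -1.    -0.005]]
slide [-0.1 26.5  3.2] turn [ 0.005  0.002 -0.001]
```

Emit:
jog_arm(turn=[[0.005,0,0],[0,0,0],[0,0,0]], slide=[[0,0,3],[0,0,0],[0,0,0]], grip=[30,30,30])

```text
time: 18.05
tool_pos: [0.586, 0.152, 0.0774]
tcp_rot: [-1.282, 1.065, -1.074]
wrist_force: [-0.6, -0.1, -3.0]
width: 0.504
```

Run:
```python
from h import *
goal([.5813,.1507,.045],frame(10.5,0))
p=shot('wrist','w11.png');c=cloud(p); zt=.0715+.0107
P=sel(c,.563,.248,.082,.03);print('cap',len(P),cv2.minEnclosingCircle((P[:,:2]*1000).astype(np.float32)))
m=(np.abs(c[...,2]-zt)<.003)&(np.hypot(c[...,0]-.580,c[...,1]-.152)<.045)
m=cv2.morphologyEx(m.astype(np.uint8),cv2.MORPH_OPEN,np.ones((7,7)))>0
B=c[m][:,:2]; a=np.radians(-79.5); d=np.array([np.cos(a),np.sin(a)]);n=np.array([-d[1],d[0]])
N=np.array([.5803,.1519])
s=(B-N)@d*1000;t=(B-N)@n*1000;print(c[m][:,2].mean())
for lo in range(-36,36,8):
    k=(s>lo)&(s<lo+8); 
    if k.sum()>10: print(lo,np.percentile(t[k],[1,99]).round(1),k.sum())
for lo in (-20,-16,12,16):
    k=(t>lo)&(t<lo+4); 
    if k.sum()>10: print('t',lo,np.percentile(s[k],[1,99]).round(1),k.sum())
r=shot('side','s11.png');o=r['img'][200:330,190:330];cv2.imwrite('pics/z5.png',cv2.resize(o,(640,594))[:,:,::-1])
```

```text
t 18.05 pos [0.586  0.152  0.0774] F [-0.6 -0.1 -3. ] wd 0.504 q [0.21 0.29 1.91 0.   0.93 0.02]
[[ 0.185  0.01   0.983]
 [-0.983  0.004  0.185]
 [-0.002 -1.     0.011]]
slide [ 0.4 32.4 -5.2] turn [-0.011  0.003 -0.002]
cap 8386 ((562.553955078125, 247.8368682861328), 16.851078033447266)
0.08216344115215281
-12 [-27.5  39.5] 255
```

View pics/w11.png

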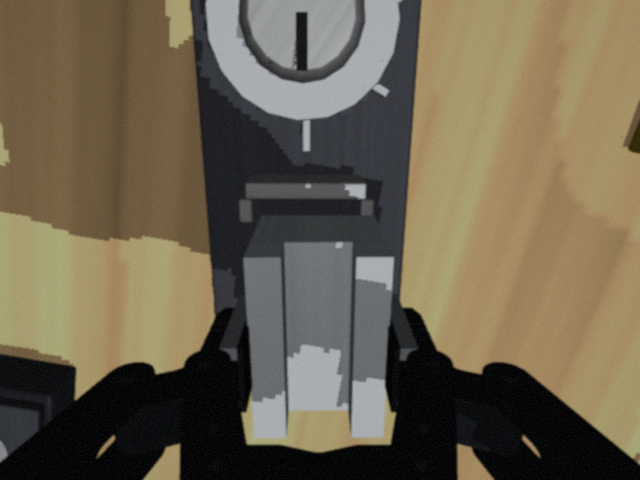

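View pics/z5.png

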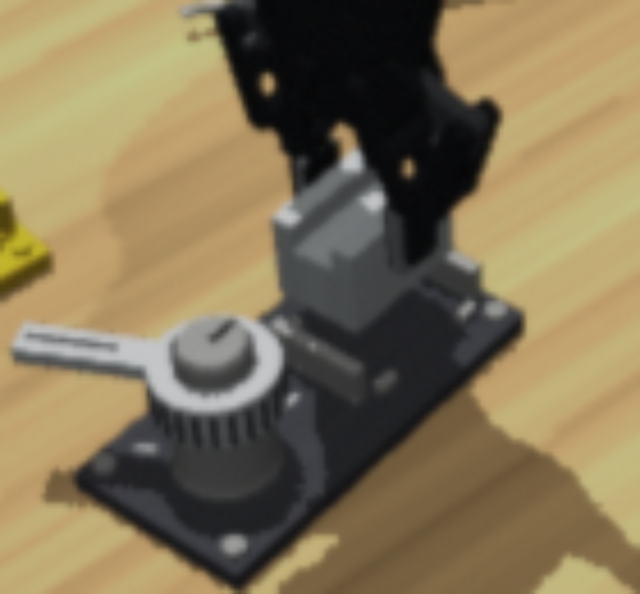

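```bash
cat > bar.py <<'E'
from h import *
def bar(p,zt,N=np.array([.5803,.1519]),yaw=-79.6):
    c=cloud(p)
    P=sel(c,.563,.248,.082,.03);print('cap',len(P),cv2.minEnclosingCircle((P[:,:2]*1000).astype(np.float32)))
    m=(np.abs(c[...,2]-zt)<.0035)&(np.hypot(c[...,0]-N[0],c[...,1]-N[1])<.05)
    m=cv2.morphologyEx(m.astype(np.uint8),cv2.MORPH_OPEN,np.ones((7,7)))>0
    T=c[m];B=T[:,:2]; a=np.radians(yaw); d=np.array([np.cos(a),np.sin(a)]);n=np.array([-d[1],d[0]])
    s=(B-N)@d*1000;t=(B-N)@n*1000
    k=(np.abs(t)<25); A=np.c_[s[k],t[k],np.ones(k.sum())]; print('top z, slope d,n',np.linalg.lstsq(A,T[k,2]*1000,rcond=None)[0].round(4))
    for lo in range(-36,44,8):
        k=(s>lo)&(s<lo+8)
        if k.sum()>10: print(lo,np.percentile(t[k],[1,99]).round(1),k.sum())
    for lo in (-22,-18,12,16,20):
        k=(t>lo)&(t<lo+4)
        if k.sum()>10: print('t',lo,np.percentile(s[k],[1,99]).round(1),k.sum())
E
python3 - <<'E'
from bar import *
bar(load('w11.png'),.0881)
E
```

```text
cap 8386 ((562.553955078125, 247.8368682861328), 16.851078033447266)
top z, slope d,n [6.00000e-04 1.40000e-03 8.81097e+01]
-36 [-17.2  26.4] 1368
-28 [-17.1  26.3] 1833
-20 [-17.2  26.4] 1752
-12 [-29.4  38.6] 2347
-4 [-16.8  26.3] 1536
4 [-16.8  26.3] 1480
12 [-16.9  26.6] 1372
20 [-16.9  26.7] 1322
28 [-16.8  26.6] 822
t -22 [-10.5  -8.9] 122
t -18 [-32.6  32.4] 1943
t 12 [-32.7  31.8] 329
t 16 [-32.9  32.3] 2351
t 20 [-32.9  32.6] 2345
```

Emit:
jog_arm(turn=[[0,0,0],[0,0,0],[0,0,0],[0,0,0],[0,0,0]], slide=[[0.5,0,-4.7],[0,5,0],[0,3,0],[0,0,0],[0,0,0]], grip=[30,30,30,30,30])

```text
time: 18.65
tool_pos: [0.5796, 0.1503, 0.067]
tcp_rot: [-1.286, 1.067, -1.072]
wrist_force: [0.3, 0.1, -3.3]
width: 0.503
```

Run:
```python
from bar import *
goal([.5813,.1507,.045],frame(10.5,0))
bar(shot('wrist','w12.png'),.0801)
```

```text
t 18.65 pos [0.5796 0.1503 0.067 ] F [ 0.3  0.1 -3.3] wd 0.503 q [0.21 0.29 1.93 0.   0.91 0.02]
[[ 0.186  0.006  0.983]
 [-0.983  0.003  0.186]
 [-0.001 -1.     0.006]]
slide [-0.  22.   1.6] turn [-0.006  0.004 -0.002]
cap 8632 ((562.7820434570312, 246.5394287109375), 16.84126853942871)
top z, slope d,n [-2.20000e-03  2.50000e-03  7.78226e+01]
-36 [-23.9  18.3] 749
-28 [-23.3  19.7] 1457
-20 [-23.5  19.7] 1363
-12 [-36.2  32.1] 2318
-4 [-23.4  19.6] 1280
4 [-23.5  19.7] 1114
12 [-23.3  19.9] 1097
20 [-23.4  20. ] 978
28 [-23.5  16.7] 572
t -22 [-31.7  32.9] 2033
t -18 [-31.8  32.6] 1992
t 12 [-31.6  30.7] 1755
t 16 [-31.8  27.9] 1780
t 20 [-23.8  28. ] 163
```

Emit:
jog_arm(turn=[[0,0,0],[0,0,0],[0,0,0]], slide=[[0,0,1.6],[0,0,0],[0,0,0]], grip=[30,30,30])

```text
time: 19.0
tool_pos: [0.5817, 0.1507, 0.0675]
tcp_rot: [-1.285, 1.067, -1.072]
wrist_force: [0.7, -0.0, -3.5]
width: 0.504
```

Run:
```python
from bar import *
goal([.5813,.1507,.045],frame(10.5,0))
p=shot('wrist','w13.png');bar(p,.0785)
c=cloud(p)
# cheek inner: z ~.032
P=sel(c,.570,.20,.032,.04);print('cheek',len(P),rect(P[:,:2]))
```

```text
t 19.0 pos [0.5817 0.1507 0.0675] F [ 0.7 -0.  -3.5] wd 0.504 q [0.21 0.29 1.93 0.   0.91 0.02]
[[ 0.186  0.007  0.983]
 [-0.983  0.003  0.186]
 [-0.001 -1.     0.007]]
slide [-0.1 22.5 -0.5] turn [-0.007  0.004 -0.002]
cap 8611 ((562.756103515625, 246.9514617919922), 16.793251037597656)
top z, slope d,n [ 4.00000e-04 -7.00000e-04  7.82256e+01]
-36 [-21.7  21.7] 1223
-28 [-21.6  21.8] 1862
-20 [-21.6  21.9] 1745
-12 [-33.8  33.7] 2242
-4 [-21.4  21.7] 1578
4 [-21.3  21.8] 1494
12 [-21.4  21.9] 1376
20 [-21.4  22.1] 1290
28 [-21.4  22.2] 920
t -22 [-32.2  33. ] 2222
t -18 [-32.2  33. ] 2354
t 12 [-32.4  33. ] 2328
t 16 [-32.4  32.8] 2326
t 20 [-32.3  33.3] 1378
cheek 2558 (array([573.4, 188.7]), array([50. , 11.7]), 10.4)
```

View pics/w13.png

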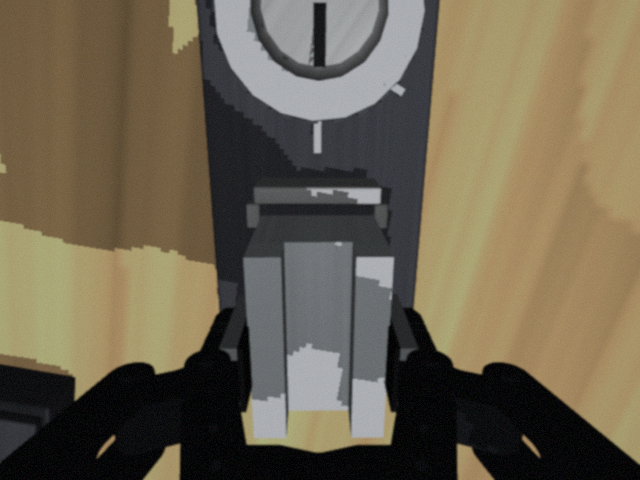

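Emit:
jog_arm(turn=[[0,0,0],[0,0,0],[0,0,0],[0,0,0],[0,0,0]], slide=[[0,6,0],[0,6,0],[0,4,0],[0,0,0],[0,0,0]], grip=[30,30,30,30,30])

```text
time: 19.55
tool_pos: [0.5812, 0.1506, 0.0509]
tcp_rot: [-1.286, 1.067, -1.072]
wrist_force: [1.2, 0.2, -4.5]
width: 0.503
```

Run:
```python
from bar import *
goal([.5813,.1507,.045],frame(10.5,0))
p=shot('wrist','w14.png');bar(p,.062)
```

```text
t 19.55 pos [0.5812 0.1506 0.0509] F [ 1.2  0.2 -4.5] wd 0.503 q [0.21 0.31 1.94 0.   0.88 0.02]
[[ 0.186  0.006  0.983]
 [-0.983  0.003  0.186]
 [-0.002 -1.     0.006]]
slide [-0.   5.9  0.1] turn [-0.006  0.004 -0.002]
cap 9309 ((562.9544067382812, 246.25872802734375), 16.62843894958496)
top z, slope d,n [ 4.00000e-04 -1.90000e-03  6.16343e+01]
-36 [-22.1  21.4] 1235
-28 [-22.1  21.4] 1832
-20 [-22.1  21.5] 1742
-12 [-34.2  33.6] 2298
-4 [-21.8  21.3] 1546
4 [-21.7  21.4] 1493
12 [-21.7  21.6] 1368
20 [-21.9  21.7] 1293
28 [-21.8  21.8] 909
t -22 [-32.   32.9] 2374
t -18 [-32.2  33. ] 2329
t 12 [-32.3  33. ] 2332
t 16 [-32.4  33. ] 2320
t 20 [-32.3  32.9] 1118
```

Inside the cheeks, centred, no contact. Bar bottom ≈ 17.6 mm; about 5.6 mm to go.

Emit:
jog_arm(turn=[[0,0,0],[0,0,0],[0,0,0],[0,0,0],[0,0,0]], slide=[[0,3,0],[0,1,0],[0,1,0],[0,0,0],[0,0,0]], grip=[30,30,30,30,30])

```text
time: 20.1
tool_pos: [0.5815, 0.1507, 0.0464]
tcp_rot: [-1.285, 1.067, -1.072]
wrist_force: [-0.2, -0.0, -3.8]
width: 0.502
```

Emit:
jog_arm(turn=[[0,0,0],[0,0,0]], slide=[[0,1,0],[0,0,0]], grip=[30,30])

```text
time: 20.3
tool_pos: [0.5818, 0.1508, 0.0456]
tcp_rot: [-1.285, 1.066, -1.072]
wrist_force: [-0.0, 0.5, -3.2]
width: 0.503
```

Emit:
jog_arm(turn=[[0,0,0],[0,0,0],[0,0,0],[0,0,0]], slide=[[0,1,0],[0,0,0],[0,1,0],[0,0,0]], grip=[30,30,30,30])

```text
time: 20.7
tool_pos: [0.5818, 0.1508, 0.0455]
tcp_rot: [-1.285, 1.067, -1.072]
wrist_force: [-5.9, -1.3, 11.3]
width: 0.504
```

Run:
```python
from bar import *
p=shot('wrist','w15.png');bar(p,.056)
```

```text
cap 9588 ((563.099853515625, 245.3072509765625), 16.345905303955078)
top z, slope d,n [ 1.50000e-03 -4.00000e-04  5.62207e+01]
-36 [-21.6  21.9] 1312
-28 [-21.5  22. ] 1835
-20 [-21.5  22.1] 1745
-12 [-33.6  34.2] 2258
-4 [-21.1  22. ] 1567
4 [-21.1  22. ] 1490
12 [-21.2  22.2] 1389
20 [-21.2  22.3] 1325
28 [-21.1  22.4] 884
t -22 [-32.3  32.8] 2104
t -18 [-32.2  32.9] 2356
t 12 [-32.5  32.8] 2339
t 16 [-32.5  33. ] 2346
t 20 [-32.4  33. ] 1447
```

Emit:
jog_arm(turn=[[0,0,0],[0,0,0],[0,0,0],[0,0,0],[0,0,0]], slide=[[0,-1,0],[0,0,0],[0,0,0],[0,-10,0],[0,-30,0]], grip=[75,85,90,90,90])

```text
time: 21.25
tool_pos: [0.5784, 0.1499, 0.0816]
tcp_rot: [-1.291, 1.071, -1.069]
wrist_force: [-0.4, 0.1, -0.0]
width: 0.903
```

Emit:
jog_arm(turn=[[0,0,0],[0,0,0],[0,-0.142,0],[0,-0.142,0],[0,-0.142,0]], slide=[[-20,-40,0],[-30,-25,0],[0,0,0],[0,0,0],[0,0,0]], grip=[100,100,100,100,100])

```text
time: 21.75
tool_pos: [0.5719, 0.2, 0.1507]
tcp_rot: [-1.434, 0.737, -0.746]
wrist_force: [0.1, 0.8, -0.1]
width: 0.996
```

Emit:
jog_arm(turn=[[0,-0.142,0],[0,-0.142,0],[0,-0.142,0],[0,-0.142,0],[0,-0.142,0]], slide=[[0,0,0],[0,0,0],[0,0,0],[0,0,0],[0,0,0]], grip=[100,100,100,100,100])

```text
time: 22.25
tool_pos: [0.5717, 0.1996, 0.15]
tcp_rot: [-1.559, 0.185, -0.195]
wrist_force: [0.6, -0.5, 0.1]
width: 1.001
```

Emit:
jog_arm(turn=[[0,-0.142,0],[0,-0.142,0],[0,0,0],[0,0,0]], slide=[[0,0,0],[0,0,0],[0,0,0],[0,0,0]], grip=[100,100,100,100])

```text
time: 22.65
tool_pos: [0.5717, 0.1996, 0.1498]
tcp_rot: [-1.568, -0.031, 0.02]
wrist_force: [0.0, 0.2, 0.1]
width: 1.0
```

Run:
```python
from bar import *
goal([.5626,.248,.14],frame(92,0))
p=shot('wrist','w16.png');c=cloud(p)
P=sel(c,.563,.248,.082,.03);print('cap',len(P),cv2.minEnclosingCircle((P[:,:2]*1000).astype(np.float32)))
q=shot('scene','c16.png');c=cloud(q);P=sel(c,.580,.152,.056,.05);print(len(P),rect(P[:,:2]) if len(P)>5 else '',P[:,2].mean())
q=shot('side','s16.png');c=cloud(q);P=sel(c,.580,.152,.056,.05);print(len(P),rect(P[:,:2]) if len(P)>5 else '',P[:,2].mean())
```

```text
t 22.65 pos [0.5717 0.1996 0.1498] F [0.  0.2 0.1] wd 1.0 q [ 0.29  0.21  1.86  0.    1.06 -1.31]
[[ 0.999  0.007 -0.033]
 [ 0.033  0.003  0.999]
 [ 0.007 -1.     0.003]]
slide [-7.6  9.9 48.7] turn [-0.003 -0.002  0.007]
cap 3371 ((562.1209716796875, 248.40431213378906), 17.056949615478516)
160 (array([582.4, 150. ]), array([68.5, 44.4]), -79.1) 0.05518049438762627
341 (array([580.7, 152.5]), array([67.8, 47.3]), -78.5) 0.0559569332903081
```

View pics/w16.png

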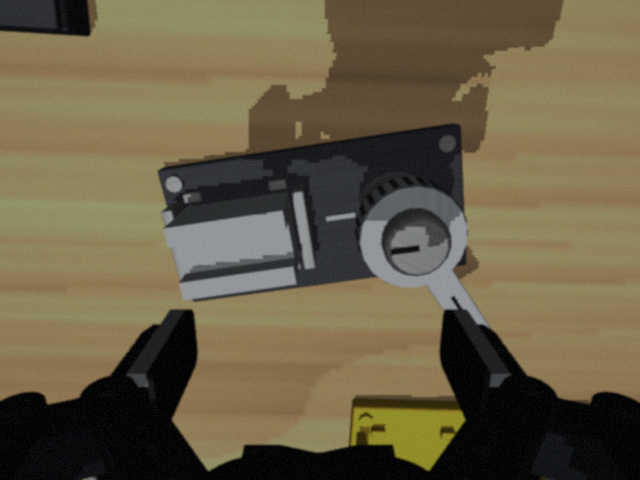

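View pics/s16.png

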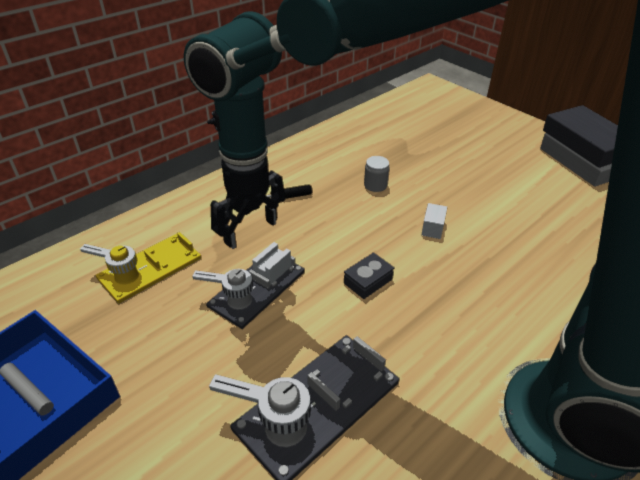

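Emit:
jog_arm(turn=[[0,0,0.006],[0,0,0],[0,0,0],[0,0,0],[0,0,0]], slide=[[-8,0,25],[0,0,24],[0,20,0],[0,0,0],[0,0,0]], grip=[85,85,85,85,85])

```text
time: 23.3
tool_pos: [0.5612, 0.2479, 0.1289]
tcp_rot: [-1.569, -0.027, 0.029]
wrist_force: [0.7, -1.1, 0.3]
width: 0.858
```

Run:
```python
from bar import *
goal([.5624,.2482,.058],frame(92,0))
p=shot('wrist','w17.png')
```

```text
t 23.3 pos [0.5612 0.2479 0.1289] F [ 0.7 -1.1  0.3] wd 0.858 q [ 0.37  0.25  1.85  0.    1.04 -1.23]
[[ 0.999 -0.001 -0.035]
 [ 0.035  0.002  0.999]
 [-0.001 -1.     0.002]]
slide [ 1.3 70.9  0.1] turn [-0.002  0.001 -0.001]
```

View pics/w17.png

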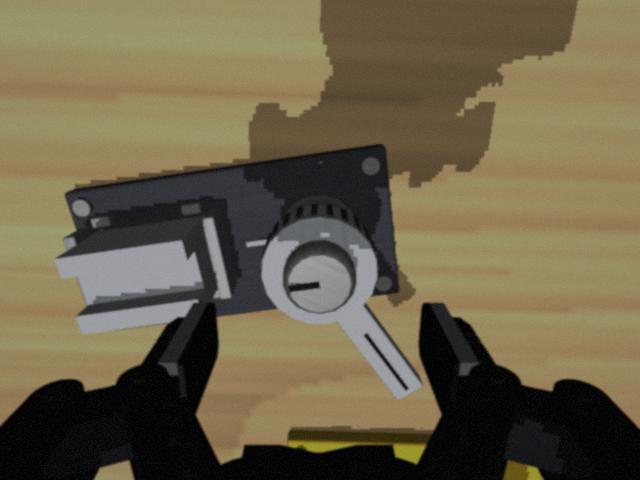

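Emit:
jog_arm(turn=[[0,0,0],[0,0,0],[0,0,0],[0,0,0],[0,0,0]], slide=[[1,15,0],[0,20,0],[0,20,0],[0,10,0],[0,0,0]], grip=[85,85,85,85,85])

```text
time: 23.85
tool_pos: [0.5614, 0.2476, 0.0623]
tcp_rot: [-1.569, -0.025, 0.03]
wrist_force: [-0.0, 0.4, -0.7]
width: 0.852
```

Emit:
jog_arm(turn=[[0,0,0],[0,0,0]], slide=[[0,5,0],[0,0,0]], grip=[85,85])

```text
time: 24.05
tool_pos: [0.5633, 0.2486, 0.0598]
tcp_rot: [-1.568, -0.029, 0.027]
wrist_force: [-0.3, 0.4, 0.1]
width: 0.85
```

Run:
```python
from bar import *
goal([.5624,.2482,.058],frame(92,0))
```

```text
t 24.05 pos [0.5633 0.2486 0.0598] F [-0.3  0.4  0.1] wd 0.85 q [ 0.37  0.33  1.89  0.    0.91 -1.23]
[[ 0.999  0.001 -0.036]
 [ 0.036  0.003  0.999]
 [ 0.001 -1.     0.003]]
slide [-0.9  1.8 -0.3] turn [-0.003  0.001  0.001]
```

Emit:
jog_arm(turn=[[0,0,0],[0,0,0],[0,0,0],[0,0,0],[0,0,0]], slide=[[-0.8,0,0],[0,0,0],[0,0,0],[0,0,0],[0,0,0]], grip=[85,45,45,45,45], newtons=60)

```text
time: 24.55
tool_pos: [0.5626, 0.2485, 0.0612]
tcp_rot: [-1.568, -0.03, 0.027]
wrist_force: [-2.6, -1.3, 5.8]
width: 0.643
```

Emit:
jog_arm(turn=[[0,0,0],[0,0.03,0],[0,0.06,0],[0,0.08,0],[0,0.08,0]], slide=[[0,0,0],[0,0,0],[0,0,0],[0,0,0],[0,0,0]], grip=[45,45,45,45,45])

```text
time: 25.05
tool_pos: [0.5626, 0.2487, 0.0612]
tcp_rot: [-1.561, 0.169, -0.171]
wrist_force: [-1.3, -1.6, 5.4]
width: 0.648
```

Run:
```python
from bar import *
goal([.5624,.2482,.058],frame(92-116,0)); print(bot.read_state()['torque'])
```

```text
t 25.05 pos [0.5626 0.2487 0.0612] F [-1.3 -1.6  5.4] wd 0.648 q [ 0.37  0.33  1.9   0.    0.92 -0.98]
[[ 0.977  0.002  0.215]
 [-0.215  0.003  0.977]
 [ 0.001 -1.     0.003]]
slide [-0.1  3.2 -0.5] turn [-0.003  1.773 -0.002]
[-0.43023515  0.33811183  0.18706954]
```

Emit:
jog_arm(turn=[[0,0.12,0],[0,0.12,0],[0,0.12,0],[0,0.12,0],[0,0.12,0]], slide=[[0,0,0],[0,0,0],[0,0,0],[0,0,0],[0,0,0]], grip=[45,45,45,45,45])

```text
time: 25.55
tool_pos: [0.5628, 0.2492, 0.0612]
tcp_rot: [-1.47, 0.639, -0.64]
wrist_force: [-1.7, 2.0, 4.6]
width: 0.644
```

Emit:
jog_arm(turn=[[0,0.12,0],[0,0.12,0],[0,0.12,0],[0,0.12,0],[0,0.12,0]], slide=[[0,0,0],[0,0,0],[0,0,0],[0,0,0],[0,0,0]], grip=[45,45,45,45,45])

```text
time: 26.05
tool_pos: [0.5632, 0.2494, 0.0612]
tcp_rot: [-1.272, 1.095, -1.095]
wrist_force: [1.2, -2.0, 4.3]
width: 0.648
```

Run:
```python
from bar import *
goal([.5624,.2482,.058],frame(92-117,0)); print(bot.read_state()['torque'])
p=shot('wrist','w18.png')
```

```text
t 26.05 pos [0.5632 0.2494 0.0612] F [ 1.2 -2.   4.3] wd 0.648 q [0.38 0.33 1.9  0.   0.91 0.22]
[[ 0.152  0.003  0.988]
 [-0.988  0.004  0.152]
 [-0.003 -1.     0.004]]
slide [ 1.   3.2 -1. ] turn [-0.003  0.589 -0.005]
[-0.34987609 -0.13120827  0.05343759]
```

View pics/w18.png

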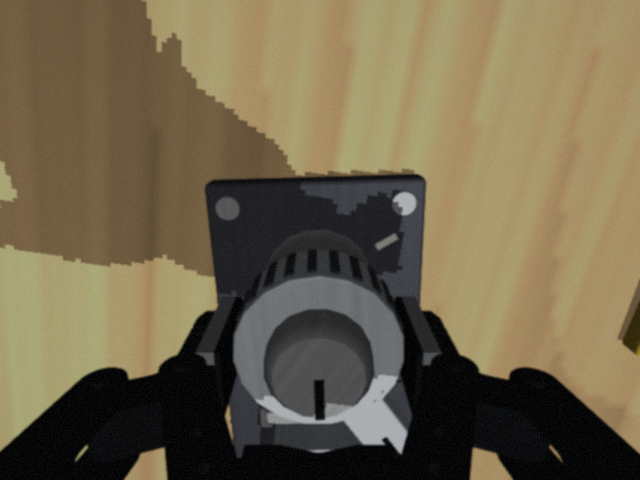

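Emit:
jog_arm(turn=[[0,0.12,0],[0,0.12,0],[0,0.12,0],[0,0.1,0],[0,0.06,0]], slide=[[0,0,0],[0,0,0],[0,0,0],[0,0,0],[0,0,0]], grip=[45,45,45,45,45])

```text
time: 26.6
tool_pos: [0.5636, 0.2493, 0.0612]
tcp_rot: [-1.008, 1.472, -1.47]
wrist_force: [0.2, 4.9, 4.0]
width: 0.645
```

Emit:
jog_arm(turn=[[0,0.03,0],[0,0.02,0],[0,0,0],[0,0,0]], slide=[[0,0,0],[0,0,0],[0,0,0],[0,0,0]], grip=[45,45,45,45])

```text
time: 27.0
tool_pos: [0.5637, 0.2493, 0.0612]
tcp_rot: [-0.979, 1.505, -1.503]
wrist_force: [1.5, 0.8, 6.1]
width: 0.642
```

Run:
```python
from bar import *
goal([.5624,.2482,.058],frame(92-117,0)); print(bot.read_state()['torque'])
p=shot('scene','c19.png');c=cloud(p);cap=sel(c,.563,.248,.082,.03)[:,:2].mean(0)
P=sel(c,cap[0],cap[1],.070,.1)[:,:2]-cap;r=np.hypot(*P.T);m=(r>.058)&(r<.09);print(cap,m.sum(),np.degrees(np.arctan2(P[m,1].mean(),P[m,0].mean())))
o=p['img'][160:260,310:430];cv2.imwrite('pics/z6.png',cv2.resize(o,(720,600))[:,:,::-1])
```

```text
t 27.0 pos [0.5637 0.2493 0.0612] F [1.5 0.8 6.1] wd 0.642 q [0.37 0.33 1.9  0.   0.91 0.78]
[[-0.4    0.004  0.916]
 [-0.916  0.004 -0.4  ]
 [-0.005 -1.     0.002]]
slide [ 1.5  3.2 -0.7] turn [-0.002  0.025 -0.005]
[ 0.13204487 -0.306383    0.01847713]
[0.55801605 0.24494275] 48 -74.26815603754885
```

View pics/z6.png

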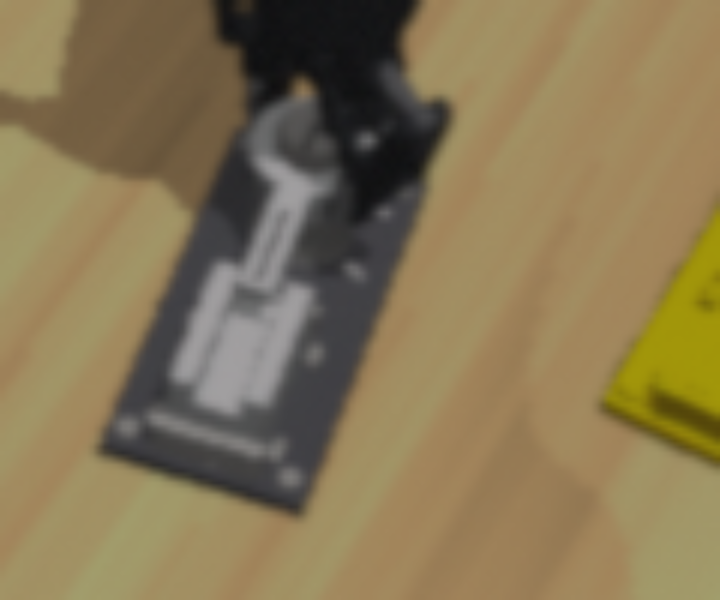

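Emit:
jog_arm(turn=[[0,0.02,0],[0,0,0],[0,0,0],[0,0,0],[0,0,0]], slide=[[0,0,0],[0,0,0],[0,0,0],[0,0,0],[0,0,0]], grip=[45,45,75,85,85])

```text
time: 27.55
tool_pos: [0.5613, 0.248, 0.0588]
tcp_rot: [-0.972, 1.522, -1.519]
wrist_force: [-0.4, -1.3, -0.6]
width: 0.85
```

Emit:
jog_arm(turn=[[0,0,0],[0,0,0],[0,0,0],[0,0,0],[0,0,0]], slide=[[0,-10,0],[0,-30,0],[0,-40,0],[0,-40,0],[0,0,0]], grip=[85,85,85,85,85])

```text
time: 28.05
tool_pos: [0.5663, 0.2498, 0.1879]
tcp_rot: [-0.957, 1.516, -1.517]
wrist_force: [1.3, 0.6, 0.2]
width: 0.855
```

Emit:
jog_arm(turn=[[0,0,0],[0,0,0],[0,0,0],[0,0,0],[0,0,0]], slide=[[-30,-10,-20],[-40,0,-20],[-40,0,-20],[-40,0,-20],[0,0,0]], grip=[85,85,85,85,85])

```text
time: 28.55
tool_pos: [0.5513, 0.423, 0.1898]
tcp_rot: [-0.971, 1.52, -1.513]
wrist_force: [-0.2, -0.1, 0.6]
width: 0.849
```

Run:
```python
from bar import *
goal([.5624,.2482,.058])
o=[]
for n,ci in (('scene',(310,150,130,100)),('side',(190,235,130,100))):
    p=shot(n,n[0:2]+'20.png');c=cloud(p);P=sel(c,.5625,.248,.082,.035);cap=np.array(cv2.minEnclosingCircle((P[:,:2]*1000).astype(np.float32))[0])/1000
    P=sel(c,cap[0],cap[1],.070,.1)[:,:2]-cap;r=np.hypot(*P.T);m=(r>.04)&(r<.086);print(n,cap.round(4),m.sum(),np.degrees(np.arctan2(P[m,1].mean(),P[m,0].mean())).round(1),r[m].max())
    for nm,x,y,z,rr in [('bar',.58,.152,.056,.05),('blank',.452,-.21,.044,.06),('mould',.436,.02,.036,.07),('tin',.652,-.235,.07,.06)]:
        Q=sel(c,x,y,z,rr);print(nm,len(Q),rect(Q[:,:2]) if len(Q)>5 else '',Q[:,2].mean().round(4))
    m=(c[...,2]>.008)&(c[...,2]<.04)&(c[...,0]>.68)&(c[...,0]<.9)&(c[...,1]>-.15)&(c[...,1]<.1); print('driver',rect(c[m][:,:2]))
    x,y,w_,h_=ci;o.append(cv2.resize(p['img'][y:y+h_,x:x+w_],(390,300)))
cv2.imwrite('pics/z7.png',np.hstack(o)[:,:,::-1])
```

```text
t 28.55 pos [0.5513 0.423  0.1898] F [-0.2 -0.1  0.6] wd 0.849 q [0.62 0.34 1.62 0.   1.18 1.04]
[[-0.416  0.001  0.909]
 [-0.909  0.005 -0.416]
 [-0.005 -1.    -0.002]]
slide [155.  130.9  83. ] turn None
scene [0.5653 0.2449] 79 -80.5 0.08529827575856952
bar 160 (array([582.6, 149.2]), array([70.6, 44.5]), -78.8) 0.0553
blank 438 (array([ 453. , -212.8]), array([66.9, 44.2]), -59.9) 0.0433
mould 584 (array([437.2,  19.3]), array([86.2, 62.8]), 88.3) 0.0355
tin 431 (array([ 653. , -237.1]), array([54.5, 54.2]), -60.2) 0.0694
driver (array([780.9,  -6.7]), array([201.8,  27.2]), 62.3)
side [0.5602 0.2501] 157 -79.7 0.08598365091125611
bar 281 (array([580.5, 151.7]), array([69.3, 47.7]), -80.8) 0.0561
blank 389 (array([ 450.2, -208.8]), array([72.2, 43.8]), -60.0) 0.0441
mould 951 (array([434.6,  22.7]), array([87.4, 62. ]), 87.4) 0.0365
tin 244 (array([ 649.3, -231.5]), array([58.1, 50.8]), -47.0) 0.0701
driver (array([773.6,  -0.9]), array([200.4,  27.4]), 64.3)
```

View pics/z7.png

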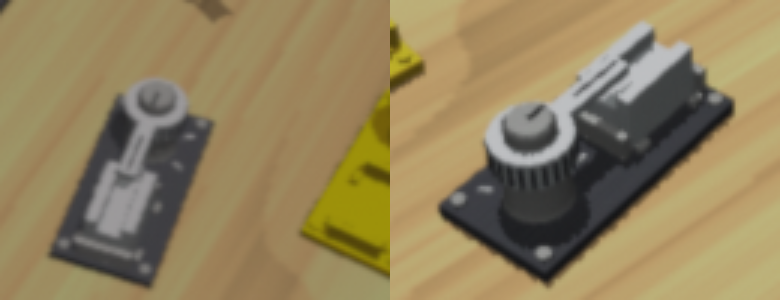

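Both views show the arm over the bar's end in line with the cap line. It points at -80.1°, and the nest direction is -79.6°. The bar is seated with its channel up, and the bystanders read as before. Handing in.

```bash
python3 -c "
from h import *
print(bot.finish_job())"
```

```text
the job is handed in; nothing more can be done
None
```

I rolled the channelled bar over so its channel faces up and set it fully in the nest of the smaller dark jig. Then I turned the collar about 117° clockwise, let go and moved clear. The job was handed in at about 29 s.

**Last checks**
- **Bar:** its top is 55–56 mm above the bench, where a seated bar should be at 56 mm. It is lined up with the jig to about 1° and its channel faces up.
- **Clamp arm:** it points at -79.7° in one camera and -80.5° in the other, against -79.6° for the nest, and lies over the end of the bar. I judged that it had clicked in from this angle and from the turning torque being near zero just before I let go. I had no direct reading of the collar joint.
- **Plain bar, mould block and tin:** they read within about 1 mm of where they started.
- **Screwdriver:** it also reads in place, but only to within about 3 mm, because its outline is less sharp. Nothing came near enough to touch it.
- **Forces:** the highest wrist force I read was about 13 N, when setting the bar down. I only read it between moves.

**What disagreed**
- The two fixed cameras differ by 2–6 mm throughout, so I used the wrist camera for the fits.
- My first set-down spot for the rolled bar was out of reach, because a joint was near its limit. I set it down a little farther out and gripped it again there.

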